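# Press a bush home on the arbor press and hold it

## Robot

A 6-joint arm with a two-finger parallel gripper is mounted at the origin on the work surface. World frame = base frame: x ahead of the robot, y to its left, z up, the work surface at z = 0. Lengths are in m, angles in rad, forces in N, time in s.
With the tool pointing down it reaches from about 0.375 to 0.9 m from the base axis. Payload 3.1 kg.
Tool frame: the origin (TCP) lies midway between the tips of the shut fingers; the grasp point (between the pads) lies 19 mm behind it (manip.grasp_offset is the distance from the TCP to the grasp point, in m); z points along the fingers, y is the line along which they close (so a half turn about z gives the same grasp; the last joint's range is limited). The gripper opens to 85 mm and grips with 20 to 120 N. Pads are 22 mm wide; open, the fingers measure 114 mm over their backs; the gripper's body (76 mm by 85 mm) begins 54 mm behind the grasp point. The pads swing forward as they close: fully open they stand 13 mm farther back than shut.
Start: joints at [-1.518, 0.527, 1.433, -0, 1.181, -0.178], TCP at [0.144, -0.608, 0.203] pointing down, gripper open.
Joint ranges: [-3.08, 3.08], [-0.75, 2.2], [0.22, 2.44], [-1.43, 4.57], [0, 2.65], [-2.85, 2.85]. Speed limits (rad/s): [2.79, 2.79, 3.14, 3.14, 3.14, 3.14].

## Interface

Orientations are given as a unit quaternion [x, y, z, w].
In Python, from station import sensors, cams, order, manip gives the robot as it stands.
- The arm moves only by the tool move_arm, never from a script. Its argument "targets" is a list of rows, each an object of numbers: "dx", "dy", "dz": the shift along the world's x, y, z normalised to -1 to 1, where 1 is 25 mm; "rx", "ry", "rz": the turn, a rotation vector about the world's x, y, z normalised to -1 to 1, where 1 is 30 degrees. A call has exactly 10 rows; each row shifts and turns the commanded pose from where the row before left it; what a row does not reach is not made up. A row lasts 1/8 s, in which the tool goes at most 62.5 mm and 10.7 degrees, less where a joint would pass 70% of its speed; a pose out of reach is approached as far as the arm can. A call with a number of a shift or a turn outside -1 to 1 is refused whole. A call with a gripper value outside its range is refused whole. "claw" is the opening in per cent of the stroke, from 0 (shut) to 100 (fully open), set as the call begins (left out, the last holds). The fingers move at their own pace and stop on an object; "newtons" is the grip in N (left out, the last holds). Time passes only in rows, so rows that do not move let the fingers close, or fill a call up. It gives the time, the measured TCP pose, the force, the opening and the grip force at its end, in the units of the state.
- sensors.sense(): the state, without advancing time (a new reading comes with each control period).
- cams.snapshot(name): name is "scene" or "top" or "wrist"; returns the picture (480x640x3 uint8, red, green, blue); there is no depth.
- cams.camera_model(name): a dict with "fx", "fy", "cx", "cy" (pixels), "extrinsics" (4x4, takes a point from world to camera coordinates). Camera axes: x right, y down, z forward; pixel columns grow to the right and rows downward; lengths in m; the calibration is good to about 2 mm. A picture is of the moment at which its call begins: read the wrist's pose just before it. camera_model takes no time and is no camera call; for the wrist camera it gives the pose at the moment of the call.
- order.sign_off(): hands the job in; it is judged then, once.
The state is a dict: "t": time; "q": joint angles; "qd": joint speeds; "tau": joint torques, N m; "tcp_pos": TCP position; "tool_rot": TCP orientation; "force": force on the tool from outside, world axes, zero at the start; "ft_torque": the same for the moment, N m; "finger_gap": opening from 0.0 (shut) to 1.0 (fully open); "gripper_force": force on a finger pad.
Only numpy, scipy, OpenCV 4.12 (cv2) and the standard library are available. Lean on these libraries where they do the work, as an engineer would, in place of code of your own. Each camera call takes 0.05 s, during which the arm holds its last target. There are 200 camera calls.

## Task

Take the steel link whose bronze bush still stands proud of its eye, lay it flat on the round plate of the arbor press with the bush up and centred under the ram, and let go of it. Then pull the press's spring-return lever down until the ram has pushed the bush flush with the link, and keep the lever pulled with about 15 N so the locking compound can take: finish while still holding it, since the lever springs up if it is let go. Leave the other things on the bench where they are.

Things in the scene. Friction and masses are not known exactly. Their poses are not given: they have to be found in the camera images.
- link: The link to work on: a dark flat steel bar, 148 mm long, 14 mm thick, with a round eye 38 mm across at each end (centres 110 mm apart) and a straight shank 28 mm wide between. Loose, 0.3 to 0.6 kg, flat on the bench. Origin: centre of its underside; x runs along it to the eye with the bush (x = +55 mm), z up. Of three like links only this one has a bush standing proud.
- link_mid (a point): Centre of that link, half-way up its thickness (7 mm above its underside), midway along the shank; axes as the link's.
- bush_top (a point): Centre of the bush's top face. The bush is a bronze sleeve, 20 mm across and 14 mm long, started in the link's eye by hand; its top stands 6 to 9 mm above the link's upper face.
- bush (a joint): How far the bush has been pressed into the eye (m): 0.009 is flush with the link's upper face (home, where it stops), 0 to 0.003 at the start. It is a tight fit: it moves under about 30 N from the ram and stays where it is left.
- anvil (a point): Centre of the top of the press's round steel plate (anvil), 130 mm across and 52 mm above the bench, straight below the ram. Its axes are the press's: x from the front of the press to its column at the back, y to the press's left, z up. The press is bolted down and its front faces the robot within 15 degrees.
- ram_face (a point): Centre of the ram's flat lower face, 30 mm square. Raised, it is 44 mm above the plate (96 mm above the bench); the ram's top then stands 316 mm above the bench. It goes down 22 mm per radian of the lever.
- lever_pivot (a point): Point on the lever's axis in the middle plane of its rod, on the press's right side (-y, 62 mm from the ram's axis), 195 mm above the bench. The axis runs along the press's y; the lever swings in the upright plane through this point, along the press's x. Axes as the press's.
- lever_grip (a point): Point on the lever's round steel rod (12 mm thick) 130 mm out from the pivot, a good place to take it; the rod ends in a black ball, 28 mm across, centred 160 mm from the pivot. At rest the rod leans to the front of the press, 60 degrees above level.
- lever (a joint): Lever angle (rad): 0 at rest, growing as it is pulled forward and down. The ram meets the bush at 0.95 to 1.1; at about 1.36 (18 degrees below level) the bush is flush and the lever stops firmly. At lever_grip the return spring alone takes 2 N at rest, 5 N at the bottom; pressing the bush takes 5 N more; 15 N there puts about 50 N on the work.
- ram: The press's square steel ram; origin at the centre of its lower face.
- press: The arbor press, a cast frame bolted down; origin on the bench straight below the ram, axes as for anvil. Its base is 136 mm wide and reaches 85 mm in front of the ram's axis; the column stands 97 mm behind that axis; the head, 76 mm wide, is 149 to 265 mm above the bench and reaches 35 mm in front of the axis; a 34 mm radius spring drum sticks out on its left.
- done_link: Another link of the same shape, finished, its bush already flush. Leave it.
- bare_link: Another link of the same shape without a bush. Leave it.
- bolt: Forged hexagon bolt, 110 mm long, 35 mm across, lying on the bench. Leave it.
- pick: Rusty conical cutter pick, 122 mm long, 42 mm thick, lying down. Leave it.
- compound: Small white bottle of locking compound, 95 mm high, 34 mm thick, standing. Leave it.
- hammer: Hammer lying on the bench. Leave it.
- spanner: Spanner lying on the bench. Leave it.
Mind the look-alikes: they are no part of the job. What is shaped like the link but blue, pink or turquoise is not meant.

How it is judged:
On the way, in this order (a step that is already met when the one before it is completed fails the run):
1. the link lies flat on the press plate, bush up and centred under the ram (within 7 mm), and has been let go (horizontal distance between bush_top and ram_face below 0.007 m and z of link_mid in the frame of anvil between 0.004 and 0.011 m and angle between link_mid's own z axis and vertical below 0.06 rad and contact force between each of the fingers, the arm and link below 0.2 N and linear speed of link below 0.02 m/s), for 0.3 s.
2. the ram has pushed the bush flush (within 1 mm) (value of joint bush above 0.008 m and contact force between ram and link above 15 N), for 0.2 s.
At the end, for the whole second after the job is handed in: The robot is still holding the lever down, steadily, with the ram pressing on the work with 25 to 150 N (about 9 to 29 N on the lever); the bush is flush within 1 mm; the link lies flat on the press plate with the bush within 7 mm of the ram's axis and is not touched by the robot (horizontal distance between bush_top and ram_face below 0.007 m and z of link_mid in the frame of anvil between 0.004 and 0.011 m and angle between link_mid's own z axis and vertical below 0.06 rad and contact force between each of the fingers, the arm and link below 0.2 N and value of joint bush above 0.008 m and contact force between ram and link between 25 and 150 N and contact force between any of the fingers, the arm and lever above 3 N and velocity of joint lever between -0.05 and 0.05 rad/s); the arm keeps its last pose, push and grip.
It fails at once if another thing on the bench is moved by more than 30 mm (distance of any of done_link, bare_link, bolt, pick, compound, hammer, spanner from where it was at the start of the episode above 0.03 m).
It fails at once if the work is crushed: more than 250 N under the ram (contact force between ram and link above 250 N).
It also fails if it takes over 72 s, if anything falls off the work surface, if the arm or the gripper's body presses on something with over 40 N, if the wrist force passes 120 N, or if a joint passes its speed limit or range.

## Working session

There is one attempt and no reset: what is moved stays moved. The work goes in short steps, Python scripts to look and compute and a tool call to move; the robot and the scene stay as the last step left them, time stands still between calls to the robot, and variables do not carry over. Pictures are saved under pics/ and viewed, at most 10 in all, crops included, and the job is handed in when it is done.

Besides the shell and the picture viewer there is one more tool, called after "Request:" as a command line: name --argument value ..., lists and objects as JSON in quotes. move_arm: Moves the arm, as the interface text tells. Scaled input: -1 to 1 covers 25 mm each way for a shift and 30 degrees each way for a turn. Its arguments: {"type":"object","properties":{"targets":{"type":"array"},"claw":{"type":"number"},"newtons":{"type":"number"}},"required":["targets"]}

```bash
mkdir -p pics; ls
cat > h.py <<'E'
import numpy as np, cv2
from station import sensors, cams, order, manip
def snap(n,f=None):
    m=cams.camera_model(n); im=cams.snapshot(n)
    if f: cv2.imwrite('pics/'+f,cv2.cvtColor(im,cv2.COLOR_RGB2BGR))
    return im,m
def ray(m,u,v):
    E=np.array(m['extrinsics']);R=E[:3,:3];o=-R.T@E[:3,3]
    d=R.T@np.array([(u-m['cx'])/m['fx'],(v-m['cy'])/m['fy'],1]);return o,d
def onz(m,u,v,z):
    o,d=ray(m,u,v);return o+d*(z-o[2])/d[2]
def proj(m,p):
    E=np.array(m['extrinsics']);c=E[:3,:3]@np.array(p)+E[:3,3]
    return np.array([m['fx']*c[0]/c[2]+m['cx'],m['fy']*c[1]/c[2]+m['cy']])
E
python3 - <<'E'
from h import *
a,m=snap('scene','scene.png');b,n=snap('top','top.png')
for k in(m,n):print(k['fx'],ray(k,320,240))
print(sensors.sense(), manip.grasp_offset)
E
```

```text
pics
490.88278747849677 (array([ 1.31588502, -0.42741095,  0.86918454]), array([-0.71946499,  0.33305376, -0.60969037]))
539.462248779159 (array([ 0.36960889, -0.0418905 ,  1.32940946]), array([ 0.08869279,  0.00375076, -0.99626754]))
{'t': 0.1, 'q': array([-1.51750385e+00,  5.28378350e-01,  1.43382437e+00,  5.57347417e-06,
        1.18140713e+00, -1.78501032e-01]), 'qd': array([ 0.00076959,  0.00018418, -0.00350987, -0.00141882,  0.0007985 ,
        0.00161998]), 'tau': array([-2.95286918e-04, -4.43304527e+01, -1.78586054e+01, -2.53204880e-04,
        3.84891275e-03,  9.28818110e-06]), 'tcp_pos': array([ 0.14356746, -0.60753961,  0.20231241]), 'tool_rot': array([ 9.93291103e-01,  1.15636361e-01,  6.56731644e-05, -1.00645843e-03]), 'force': array([-0.38192487,  0.86358668, -0.50963437]), 'ft_torque': array([ 0.02909123, -0.03762921,  0.01054425]), 'gripper_force': 0.0, 'finger_gap': 0.9942667121692824} 0.0187
```

View pics/scene.png

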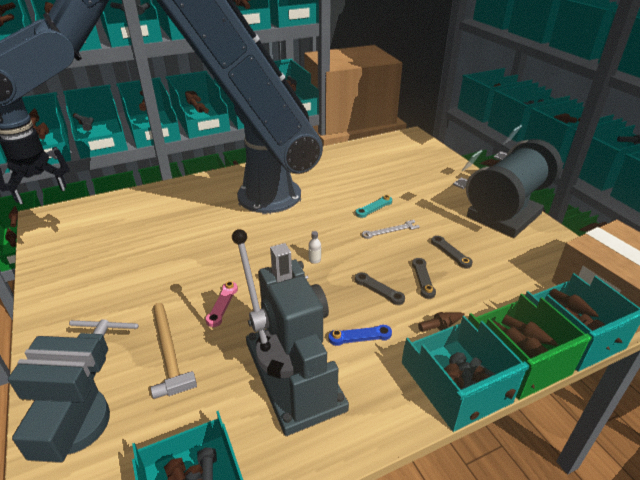

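View pics/top.png

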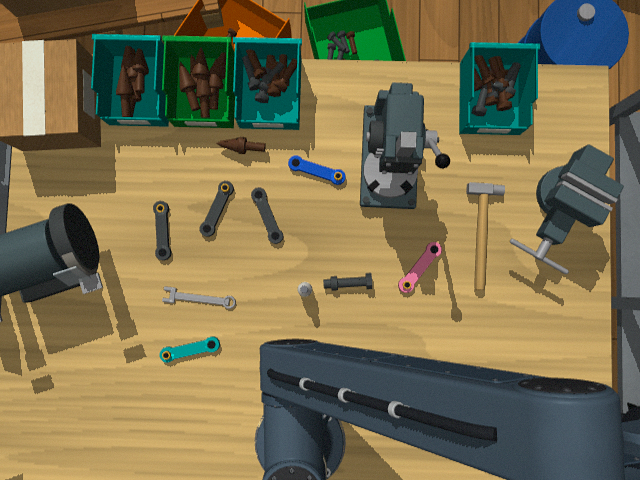

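Dark candidates in the top view are A (162,231) with its bush at (161,208), B (217,208) with its bush at (225,187), and C (268,216), which has no bush. The blue (317,170), pink (420,268) and turquoise (190,350) ones are decoys. I'll check A and B in one close crop.

Run:
```python
import cv2,numpy as np
s=cv2.imread('pics/scene.png');t=cv2.imread('pics/top.png')
a=cv2.resize(s[225:305,350:480],(780,480)[:2],interpolation=cv2.INTER_CUBIC)[:, :]
a=cv2.resize(s[230:303,400:480],(400,365),interpolation=cv2.INTER_CUBIC)
b=cv2.resize(t[175:275,140:250],(400,365),interpolation=cv2.INTER_CUBIC)
cv2.imwrite('pics/crop.png',np.hstack([a,b]))
```

```text
(no output)
```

View pics/crop.png

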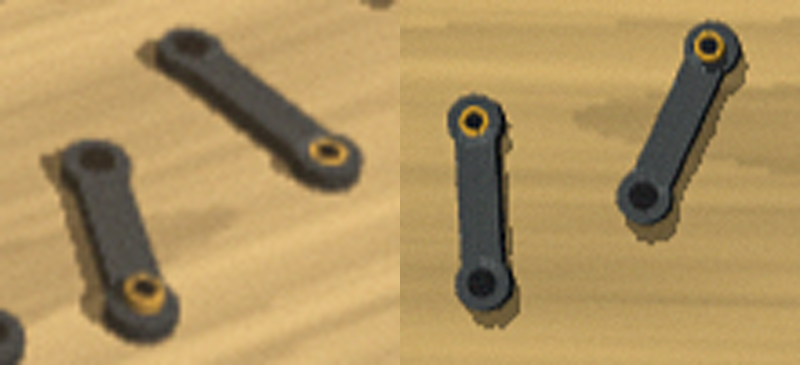

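B (top view bush at (225,187)) is the one: its bush shows a side wall and sits off the eye centre, while A's is flush. Next I'll measure link B and the press.

Run:
```python
from h import *
t=cv2.imread('pics/top.png');s=cv2.imread('pics/scene.png')
n=cams.camera_model('top');m=cams.camera_model('scene')
hsv=cv2.cvtColor(t,cv2.COLOR_BGR2HSV)
x0,y0,x1,y1=195,172,242,246
mask=np.zeros(t.shape[:2],np.uint8)
roi=t[y0:y1,x0:x1].astype(int)
mask[y0:y1,x0:x1]=((roi[:,:,2]-roi[:,:,0]<15)&(roi.sum(2)<330)|0).astype(np.uint8)*255
bz=((roi[:,:,2]-roi[:,:,0]>60)&(hsv[y0:y1,x0:x1,1]>150))
ys,xs=np.nonzero(bz);print('bronze px',xs.mean()+x0,ys.mean()+y0,len(xs))
c=max(cv2.findContours(mask,cv2.RETR_EXTERNAL,cv2.CHAIN_APPROX_NONE)[0],key=cv2.contourArea)
w=np.array([onz(n,u,v,0.014)[:2] for u,v in c[:,0]],np.float32)
r=cv2.minAreaRect(w);print('rect',r)
print('bush top z=.0215',onz(n,xs.mean()+x0,ys.mean()+y0,.0215))
# press crops
cv2.imwrite('pics/press.png',np.hstack([cv2.resize(t[75:215,350:460],(440,560),interpolation=cv2.INTER_CUBIC),cv2.resize(s[225:435,225:360],(360,560),interpolation=cv2.INTER_CUBIC)]))
```

```text
bronze px 224.52941176470588 187.7058823529412 34
rect ((0.5579689145088196, 0.22039398550987244), (0.03773533180356026, 0.14451757073402405), 67.96640014648438)
bush top z=.0215 [0.60845674 0.20092401 0.0215    ]
```

View pics/press.png

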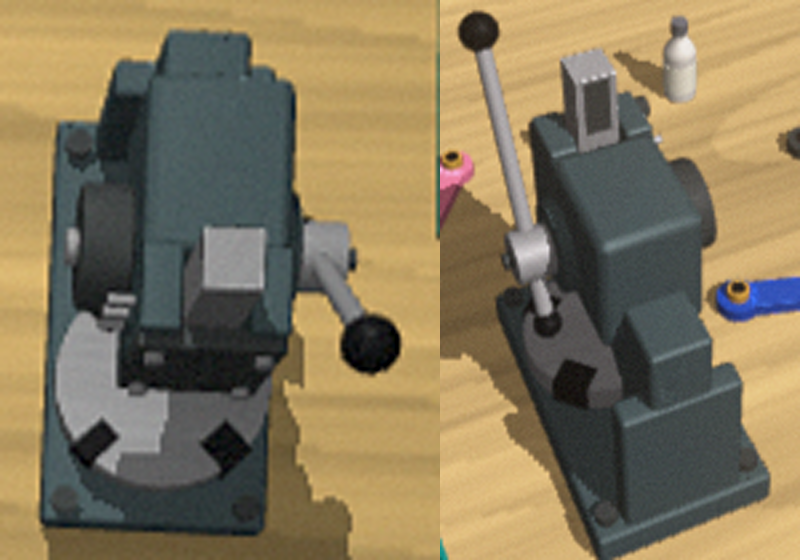

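Run:
```python
from h import *
from scipy.optimize import least_squares
n=cams.camera_model('top');m=cams.camera_model('scene')
T=lambda x,y:(350+x/4-.375,75+y/4-.375)
S=lambda x,y:(225+(x-440)/2.6667-.3,225+y/2.6667-.3)
def tri(a,b):
    o1,d1=ray(n,*a);o2,d2=ray(m,*b)
    k=np.linalg.lstsq(np.c_[d1,-d2],o2-o1,rcond=None)[0]
    p,q=o1+d1*k[0],o2+d2*k[1];return (p+q)/2,np.linalg.norm(p-q)
print('ram top',tri(T(235,259),S(589,69)),onz(n,*T(235,259),.316),onz(m,*S(589,69),.316))
print('ball',tri(T(371,343),S(478,31)),onz(n,*T(371,343),.3336),onz(m,*S(478,31),.3336))
w=np.array([onz(n,*T(*p),.052)[:2] for p in [(55,385),(62,425),(88,463),(120,481),(160,487),(200,482),(245,447),(266,410)]])
f=least_squares(lambda c:np.hypot(*(w-c[:2]).T)-c[2],[.6,-.1,.065]);print('anvil',f.x,f.fun)
f=least_squares(lambda c:np.hypot(*(w-c[:2]).T)-.065,[.6,-.1]);print('anvil r65',f.x)
for z in(.02,.03):
  P=[onz(n,*T(*p),z)[:2] for p in[(42,524),(262,531),(57,124)]]
  print(z,P,'yaw front',np.degrees(np.arctan2(*( (P[0]-P[1])*[-1,1]))),'yaw side',np.degrees(np.arctan2(*(P[2]-P[0])[::-1])))
  print(np.linalg.norm(P[0]-P[1]))
for z in(.195,.215):print('hub',onz(n,*T(330,248),z))
print(onz(m,*S(526,252),.195))
```

```text
ram top (array([ 0.65786611, -0.20151532,  0.3132168 ]), np.float64(0.0002990214175520897)) [ 0.65702509 -0.20121822  0.316     ] [ 0.66122142 -0.20251016  0.316     ]
ball (array([ 0.61333941, -0.26268929,  0.33467025]), np.float64(0.0009816363626633572)) [ 0.6137424  -0.26245132  0.3336    ] [ 0.61169213 -0.26280165  0.3336    ]
anvil [-638.41712247   46.61827587  640.7454739 ] [ 0.03205979  0.00834002 -0.01298754 -0.02190255 -0.02313243 -0.01776168
  0.00593082  0.02945358]
anvil r65 [ 0.56448676 -0.19342171]
0.02 [array([ 0.57321497, -0.13269855]), array([ 0.57248913, -0.26693267]), array([ 0.82325645, -0.13636361])] yaw front -0.30981212939386843 yaw side -0.8397703669962272
0.13423608834665607
0.03 [array([ 0.57166003, -0.13200504]), array([ 0.57093973, -0.26521402]), array([ 0.81979193, -0.13564211])] yaw front -0.30981212939382635 yaw side -0.8397703669962306
0.13321092324789233
hub [ 0.69859212 -0.27073043  0.195     ]
hub [ 0.69279204 -0.26669591  0.215     ]
[ 0.68930264 -0.26700559  0.195     ]
```

Measurements agree with the given sizes:
- **Ram axis:** about (0.658, -0.201), yaw about -0.6°.
- **Pivot:** about (0.693, -0.263).
- **Ball height:** 0.334, as expected.
- **Link:** centre about (0.558, 0.221), yaw about -22°.

I'm moving now.

Request:
move_arm --targets '[{"dx": 0.6,"dy": 1,"rz": -0.118},{"dx": 0.6,"dy": 1,"rz": -0.118},{"dx": 0.6,"dy": 1,"rz": -0.118},{"dx": 0.6,"dy": 1,"rz": -0.118},{"dx": 0.6,"dy": 1,"rz": -0.118},{"dx": 0.6,"dy": 1,"rz": -0.118},{"dx": 0.6,"dy": 1,"rz": -0.118},{"dx": 0.6,"dy": 1,"rz": -0.118},{"dx": 0.6,"dy": 1,"rz": -0.118},{"dx": 0.6,"dy": 1,"rz": -0.118}]' --claw 100 --newtons 80

```text
schema error: expected keys dx, dy, dz, rx, ry, rz
```

Request:
move_arm --targets '[{"dx": 0.6,"dy": 1},{"dx": 0.6,"dy": 1},{"dx": 0.6,"dy": 1},{"dx": 0.6,"dy": 1},{"dx": 0.6,"dy": 1},{"dx": 0.6,"dy": 1},{"dx": 0.6,"dy": 1},{"dx": 0.6,"dy": 1},{"dx": 0.6,"dy": 1},{"dx": 0.6,"dy": 1}]'

```text
schema error: expected keys dx, dy, dz, rx, ry, rz
```

Request:
move_arm --targets '[{"dx": 0.2,"dy": 1},{"dx": 0.2,"dy": 1},{"dx": 0.2,"dy": 1},{"dx": 0.2,"dy": 1},{"dx": 0.2,"dy": 1},{"dx": 0.2,"dy": 1},{"dx": 0.2,"dy": 1},{"dx": 0.2,"dy": 1},{"dx": 0.2,"dy": 1},{"dx": 0.2,"dy": 1}]'

```text
schema error: expected keys dx, dy, dz, rx, ry, rz
```

Request:
move_arm --targets '[{"dx": 0.14,"dy": 0.4,"dz": -0.3},{"dx": 0.14,"dy": 0.4,"dz": -0.3},{"dx": 0.14,"dy": 0.4,"dz": -0.3},{"dx": 0.14,"dy": 0.4,"dz": -0.3},{"dx": 0.14,"dy": 0.4,"dz": -0.3},{"dx": 0.14,"dy": 0.4,"dz": -0.3},{"dx": 0.14,"dy": 0.4,"dz": -0.3},{"dx": 0.14,"dy": 0.4,"dz": -0.3},{"dx": 0.14,"dy": 0.4,"dz": -0.3},{"dx": 0.14,"dy": 0,"dz": -0.3}]'

```text
schema error: expected keys dx, dy, dz, rx, ry, rz
```

Run:
```python
from h import *
from scipy.optimize import least_squares
s=sensors.sense();print(s['t'],s['tcp_pos'],s['tool_rot'],s['q'],s['force'])
im,m=snap('wrist','w1.png')
for p in[(.558,.221,.014),(.609,.201,.0215),(.53,.232,.014)]:print(proj(m,p))
```

```text
0.1 [ 0.14356746 -0.60753961  0.20231241] [ 9.93291103e-01  1.15636361e-01  6.56731644e-05 -1.00645843e-03] [-1.51750385e+00  5.28378350e-01  1.43382437e+00  5.57347417e-06
  1.18140713e+00 -1.78501032e-01] [-0.38192487  0.86358668 -0.50963437]
[-1228.77057149 -1073.37731575]
[-1357.03968839 -1346.35113521]
[-1201.23843854  -970.8261201 ]
```

View pics/w1.png

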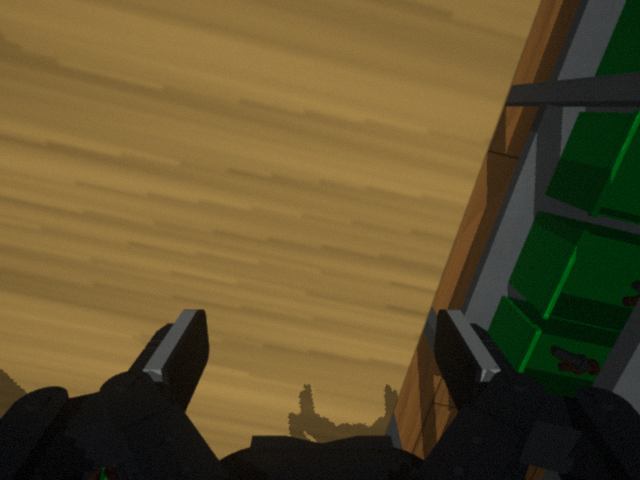

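The moves were refused because every row needs all six keys. The wrist picture shows only bare bench, with the fingers at about (180,345) and (465,345). I'm resending with all keys.

Request:
move_arm --targets '[{"dx": 0.6,"dy": 1,"dz": 0,"rx": 0,"ry": 0,"rz": -0.118},{"dx": 0.6,"dy": 1,"dz": 0,"rx": 0,"ry": 0,"rz": -0.118},{"dx": 0.6,"dy": 1,"dz": 0,"rx": 0,"ry": 0,"rz": -0.118},{"dx": 0.6,"dy": 1,"dz": 0,"rx": 0,"ry": 0,"rz": -0.118},{"dx": 0.6,"dy": 1,"dz": 0,"rx": 0,"ry": 0,"rz": -0.118},{"dx": 0.6,"dy": 1,"dz": 0,"rx": 0,"ry": 0,"rz": -0.118},{"dx": 0.6,"dy": 1,"dz": 0,"rx": 0,"ry": 0,"rz": -0.118},{"dx": 0.6,"dy": 1,"dz": 0,"rx": 0,"ry": 0,"rz": -0.118},{"dx": 0.6,"dy": 1,"dz": 0,"rx": 0,"ry": 0,"rz": -0.118},{"dx": 0.6,"dy": 1,"dz": 0,"rx": 0,"ry": 0,"rz": -0.118}]' --claw 100 --newtons 80

```text
t: 1.4
tcp_pos: [0.294, -0.3573, 0.2031]
tool_rot: [0.981, -0.193, -0.0, -0.0]
force: [-0.6, -0.5, 0.2]
finger_gap: 1.001
gripper_force: 0.0
```

Request:
move_arm --targets '[{"dx": 0.6,"dy": 1,"dz": 0,"rx": 0,"ry": 0,"rz": 0},{"dx": 0.6,"dy": 1,"dz": 0,"rx": 0,"ry": 0,"rz": 0},{"dx": 0.6,"dy": 1,"dz": 0,"rx": 0,"ry": 0,"rz": 0},{"dx": 0.6,"dy": 1,"dz": 0,"rx": 0,"ry": 0,"rz": 0},{"dx": 0.6,"dy": 1,"dz": 0,"rx": 0,"ry": 0,"rz": 0},{"dx": 0.6,"dy": 1,"dz": 0,"rx": 0,"ry": 0,"rz": 0},{"dx": 0.6,"dy": 1,"dz": 0,"rx": 0,"ry": 0,"rz": 0},{"dx": 0.6,"dy": 1,"dz": 0,"rx": 0,"ry": 0,"rz": 0},{"dx": 0.6,"dy": 1,"dz": 0,"rx": 0,"ry": 0,"rz": 0},{"dx": 0.6,"dy": 1,"dz": 0,"rx": 0,"ry": 0,"rz": 0}]'

```text
t: 2.65
tcp_pos: [0.4439, -0.1073, 0.2031]
tool_rot: [0.981, -0.192, -0.0, -0.0]
force: [0.3, 0.0, 0.2]
finger_gap: 1.001
gripper_force: 0.0
```

Request:
move_arm --targets '[{"dx": 0.2,"dy": 1,"dz": 0,"rx": 0,"ry": 0,"rz": 0},{"dx": 0.2,"dy": 1,"dz": 0,"rx": 0,"ry": 0,"rz": 0},{"dx": 0.2,"dy": 1,"dz": 0,"rx": 0,"ry": 0,"rz": 0},{"dx": 0.2,"dy": 1,"dz": 0,"rx": 0,"ry": 0,"rz": 0},{"dx": 0.2,"dy": 1,"dz": 0,"rx": 0,"ry": 0,"rz": 0},{"dx": 0.2,"dy": 1,"dz": 0,"rx": 0,"ry": 0,"rz": 0},{"dx": 0.2,"dy": 1,"dz": 0,"rx": 0,"ry": 0,"rz": 0},{"dx": 0.2,"dy": 1,"dz": 0,"rx": 0,"ry": 0,"rz": 0},{"dx": 0.2,"dy": 1,"dz": 0,"rx": 0,"ry": 0,"rz": 0},{"dx": 0.2,"dy": 1,"dz": 0,"rx": 0,"ry": 0,"rz": 0}]'

```text
t: 3.9
tcp_pos: [0.4935, 0.1426, 0.203]
tool_rot: [0.981, -0.192, -0.0, 0.0]
force: [-0.1, 0.4, -0.3]
finger_gap: 0.998
gripper_force: 0.0
```

Request:
move_arm --targets '[{"dx": 0.14,"dy": 0.4,"dz": -0.3,"rx": 0,"ry": 0,"rz": 0},{"dx": 0.14,"dy": 0.4,"dz": -0.3,"rx": 0,"ry": 0,"rz": 0},{"dx": 0.14,"dy": 0.4,"dz": -0.3,"rx": 0,"ry": 0,"rz": 0},{"dx": 0.14,"dy": 0.4,"dz": -0.3,"rx": 0,"ry": 0,"rz": 0},{"dx": 0.14,"dy": 0.4,"dz": -0.3,"rx": 0,"ry": 0,"rz": 0},{"dx": 0.14,"dy": 0.4,"dz": -0.3,"rx": 0,"ry": 0,"rz": 0},{"dx": 0.14,"dy": 0.4,"dz": -0.3,"rx": 0,"ry": 0,"rz": 0},{"dx": 0.14,"dy": 0.4,"dz": -0.3,"rx": 0,"ry": 0,"rz": 0},{"dx": 0.14,"dy": 0.4,"dz": -0.3,"rx": 0,"ry": 0,"rz": 0},{"dx": 0,"dy": 0,"dz": 0,"rx": 0,"ry": 0,"rz": 0}]'

```text
t: 5.15
tcp_pos: [0.5249, 0.2324, 0.1349]
tool_rot: [0.982, -0.191, -0.0, 0.0]
force: [-0.8, -0.5, -0.1]
finger_gap: 0.998
gripper_force: 0.0
```

Run:
```python
from h import *
s=sensors.sense();print(s['t'],s['tcp_pos'],s['tool_rot'],s['q'],s['force'])
im,m=snap('wrist','w2.png')
for p in[(.558,.221,.014),(.609,.201,.0215),(.53,.232,.014)]:print(proj(m,p))
```

```text
5.15 [0.5249227  0.23237996 0.1349273 ] [ 9.81527244e-01 -1.91321664e-01 -4.85644195e-04  2.34848880e-04] [ 2.22198237e-01  5.47593312e-01  1.62767430e+00 -4.67935904e-05
  9.67403246e-01  2.17803821e+00] [-0.83233671 -0.49686433 -0.07412878]
[318.06406837 169.8583364 ]
[316.90219766  90.34054862]
[318.57185752 209.48352643]
```

View pics/w2.png

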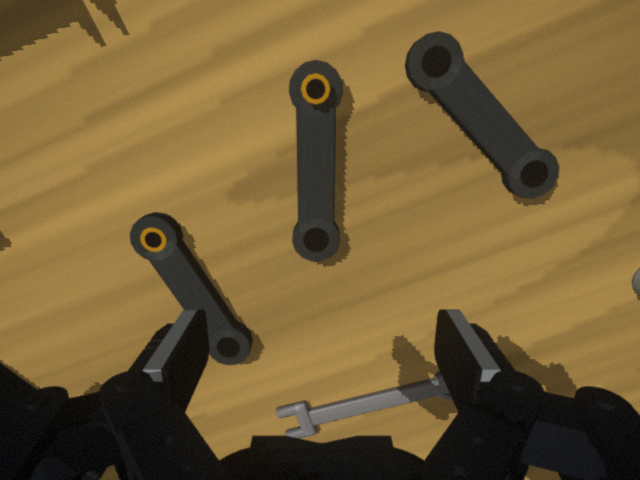

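The wrist view shows the proud bush at (316,89), predicted at (317,90). The link runs straight up the image, with its other eye at (316,239). The done link's near eye is at (230,347), so I'll check finger clearance.

Run:
```python
from h import *
m=cams.camera_model('wrist')
im=cv2.imread('pics/w2.png').astype(int)
mk=np.zeros(im.shape[:2],np.uint8);mk[50:275,280:360]=((im[50:275,280:360,2]-im[50:275,280:360,0]<12)*255)
c=max(cv2.findContours(mk,cv2.RETR_EXTERNAL,cv2.CHAIN_APPROX_NONE)[0],key=cv2.contourArea)
w=np.array([onz(m,u,v,.014)[:2] for u,v in c[:,0]],np.float32);r=cv2.minAreaRect(w);print(r)
B=onz(m,316,89,.0215)[:2];F=onz(m,316,239.5,.014)[:2];print(B,F,np.degrees(np.arctan2(*(B-F)[::-1])),np.linalg.norm(B-F))
C=np.array(r[0]);u=(B-F)/np.linalg.norm(B-F);v=np.array([-u[1],u[0]])
for p in[(230,347),(152,238),(437,60),(532,175)]:
  d=onz(m,*p,.014)[:2]-C;print(p,d@u,d@v)
print('tcp target',C-.03*u)
```

```text
((0.5597519278526306, 0.2218562364578247), (0.03544357419013977, 0.14527256786823273), 67.76216888427734)
[0.61005898 0.20081866] [0.5083502  0.24261152] -22.338109343837623 0.1099605446911797
(230, 347) -0.15311563254247418 0.07326744631186971
(152, 238) -0.05477484232029546 0.12736442831402323
(437, 60) 0.07367266782695656 -0.08233989366093325
(532, 175) -0.004219402850402031 -0.1602713223624598
tcp target [0.53200321 0.23325838]
```

Request:
move_arm --targets '[{"dx": 0.028,"dy": 0.003,"dz": -0.55,"rx": -0.019,"ry": -0.046,"rz": 0},{"dx": 0.028,"dy": 0.003,"dz": -0.55,"rx": -0.019,"ry": -0.046,"rz": 0},{"dx": 0.028,"dy": 0.003,"dz": -0.55,"rx": -0.019,"ry": -0.046,"rz": 0},{"dx": 0.028,"dy": 0.003,"dz": -0.55,"rx": -0.019,"ry": -0.046,"rz": 0},{"dx": 0.028,"dy": 0.003,"dz": -0.55,"rx": -0.019,"ry": -0.046,"rz": 0},{"dx": 0.028,"dy": 0.003,"dz": -0.55,"rx": -0.019,"ry": -0.046,"rz": 0},{"dx": 0.028,"dy": 0.003,"dz": -0.55,"rx": -0.019,"ry": -0.046,"rz": 0},{"dx": 0.028,"dy": 0.003,"dz": -0.55,"rx": -0.019,"ry": -0.046,"rz": 0},{"dx": 0.028,"dy": 0.003,"dz": -0.52,"rx": -0.019,"ry": -0.046,"rz": 0},{"dx": 0.028,"dy": 0.003,"dz": -0.24,"rx": -0.019,"ry": -0.046,"rz": 0}]' --claw 70

```text
t: 6.45
tcp_pos: [0.5322, 0.2321, 0.0065]
tool_rot: [0.973, -0.19, 0.128, 0.026]
force: [-0.2, 0.5, 0.3]
finger_gap: 0.699
gripper_force: 0.0
```

Request:
move_arm --targets '[{"dx": 0,"dy": 0,"dz": 0,"rx": 0,"ry": 0,"rz": 0},{"dx": 0,"dy": 0,"dz": 0,"rx": 0,"ry": 0,"rz": 0},{"dx": 0,"dy": 0,"dz": 0,"rx": 0,"ry": 0,"rz": 0},{"dx": 0,"dy": 0,"dz": 0,"rx": 0,"ry": 0,"rz": 0},{"dx": 0,"dy": 0,"dz": 0,"rx": 0,"ry": 0,"rz": 0},{"dx": 0,"dy": 0,"dz": 0,"rx": 0,"ry": 0,"rz": 0},{"dx": 0,"dy": 0,"dz": 0,"rx": 0,"ry": 0,"rz": 0},{"dx": 0,"dy": 0,"dz": 0,"rx": 0,"ry": 0,"rz": 0},{"dx": 0,"dy": 0,"dz": 0,"rx": 0,"ry": 0,"rz": 0},{"dx": 0,"dy": 0,"dz": 0,"rx": 0,"ry": 0,"rz": 0}]' --claw 0 --newtons 90

```text
t: 7.7
tcp_pos: [0.5321, 0.2325, 0.0067]
tool_rot: [0.973, -0.19, 0.127, 0.026]
force: [-0.1, 0.9, -0.2]
finger_gap: 0.0
gripper_force: 0.0
```

The fingers shut fully, so the grasp missed. I'll look before doing anything else.

Run:
```python
from h import *
snap('wrist','w3.png');a,m=snap('top','t3.png');b,k=snap('scene','s3.png')
s=sensors.sense();print(s)
A=cv2.imread('pics/w3.png');B=cv2.imread('pics/t3.png')[150:300,130:330];C=cv2.imread('pics/s3.png')[180:330,340:540]
cv2.imwrite('pics/c3.png',np.vstack([cv2.resize(A,(400,300)),np.hstack([cv2.resize(C,(400,300))])]))
cv2.imwrite('pics/c3.png',np.hstack([cv2.imread('pics/c3.png'),cv2.resize(B,(400,600))[:600]]))
```

```text
{'t': 7.85, 'q': array([ 0.31413032,  0.73481975,  1.82480479, -0.42700541,  0.41536325,
        2.64848728]), 'qd': array([ 0.00086789, -0.00140739,  0.00075886, -0.00060918,  0.00029566,
       -0.00012438]), 'tau': array([ 1.38935044e-03, -4.25347531e+01, -7.39256680e+00, -3.21170082e-01,
       -4.21640631e-01,  5.38965378e-05]), 'tcp_pos': array([0.53210346, 0.23251248, 0.00669698]), 'tool_rot': array([ 0.97311629, -0.19016714,  0.12737234,  0.02564025]), 'force': array([-0.03130816, -0.05195199, -0.89930855]), 'ft_torque': array([ 0.06560881,  0.1013643 , -0.00315123]), 'gripper_force': 0.0, 'finger_gap': 0.0005113617383085292}
```

View pics/c3.png

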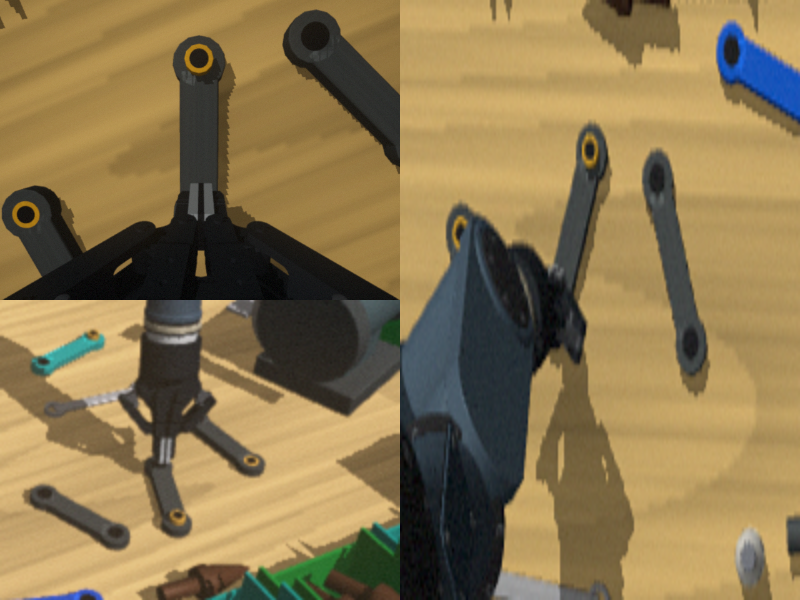

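The fingers shut on top of the link; it hasn't moved. I'll see where the visible tips lie along the tool axis.

Run:
```python
from h import *
from scipy.spatial.transform import Rotation as R
s=sensors.sense();m=cams.camera_model('wrist');k=cams.camera_model('scene')
z=R.from_quat(s['tool_rot']).apply([0,0,1]);p=s['tcp_pos'];print(z)
x=R.from_quat(s['tool_rot']).apply([1,0,0])
for d in(0,.005,.01,.015,.02,.03):print(d,proj(m,p-d*z),proj(m,p-d*z+.011*x),proj(k,p-d*z))
im=cv2.imread('pics/w3.png').astype(int).sum(2)
print(im[270:330:3,318],im[270:330:3,305])
s3=cv2.imread('pics/s3.png').astype(int).sum(2);print(s3[250:285,422])
```

```text
[ 0.23814433 -0.09834597 -0.96623773]
0 [320.50095506 283.86949002] [320.49713691 262.28844496] [421.18632139 270.05372227]
0.005 [320.48727206 288.53325599] [320.48308999 266.46867692] [421.30340069 268.36372219]
0.01 [320.47285704 293.44652332] [320.46827678 270.87695012] [421.42081213 266.66892767]
0.015 [320.45764966 298.62986396] [320.45263282 275.53244808] [421.53855714 264.9693183 ]
0.02 [320.44158273 304.10617539] [320.4360862 280.4565681] [421.65663713 263.26487353]
0.03 [320.40656128 316.0430178 ] [320.39995335 291.20936565] [421.8938078 259.841395 ]
[156 152 157 160 147 162 158 161  89  82  80  77  78  71  78  67  72  67
  65  80] [149 154 146 141 150 154 164 155 266 272 277 274 284 268 275 279 268 281
 266 258]
[329 298 265 268 257 260 234 228 233 236 199 192 140 165 216 233 244 235
 237 226 229 240 227 238 231 224 245 248 236 228 241 229 256 229 238]
```

The visible tips are about 20 mm behind the nominal TCP, so they closed above the 14 mm link. I'll open, go lower in small steps watching the force, and close again.

Request:
move_arm --targets '[{"dx": 0,"dy": 0,"dz": 0,"rx": 0,"ry": 0,"rz": 0},{"dx": 0,"dy": 0,"dz": 0,"rx": 0,"ry": 0,"rz": 0},{"dx": 0,"dy": 0,"dz": 0,"rx": 0,"ry": 0,"rz": 0},{"dx": 0,"dy": 0,"dz": 0,"rx": 0,"ry": 0,"rz": 0},{"dx": 0,"dy": 0,"dz": -0.1,"rx": 0,"ry": 0,"rz": 0},{"dx": 0,"dy": 0,"dz": -0.1,"rx": 0,"ry": 0,"rz": 0},{"dx": 0,"dy": 0,"dz": -0.1,"rx": 0,"ry": 0,"rz": 0},{"dx": 0,"dy": 0,"dz": -0.1,"rx": 0,"ry": 0,"rz": 0},{"dx": 0,"dy": 0,"dz": -0.1,"rx": 0,"ry": 0,"rz": 0},{"dx": 0,"dy": 0,"dz": 0,"rx": 0,"ry": 0,"rz": 0}]' --claw 60

```text
t: 9.1
tcp_pos: [0.5319, 0.2324, -0.0061]
tool_rot: [0.973, -0.19, 0.127, 0.026]
force: [0.4, 0.3, 0.2]
finger_gap: 0.597
gripper_force: 0.0
```

Run:
```python
from h import *
s=sensors.sense();print(s['tcp_pos'],s['force'],s['finger_gap'],s['q'])
im,m=snap('wrist','w4.png');snap('scene','s4.png')
A=cv2.imread('pics/w4.png')[100:420,120:520];C=cv2.imread('pics/s4.png')[220:300,390:490]
cv2.imwrite('pics/c4.png',np.hstack([A,cv2.resize(C,(400,320),interpolation=cv2.INTER_CUBIC)]))
```

```text
[ 0.53194856  0.23242847 -0.00607674] [0.43492075 0.32634549 0.21249877] 0.5969512233188965 [ 0.31408522  0.75903857  1.82731313 -0.45320914  0.3916533   2.67699389]
```

View pics/c4.png

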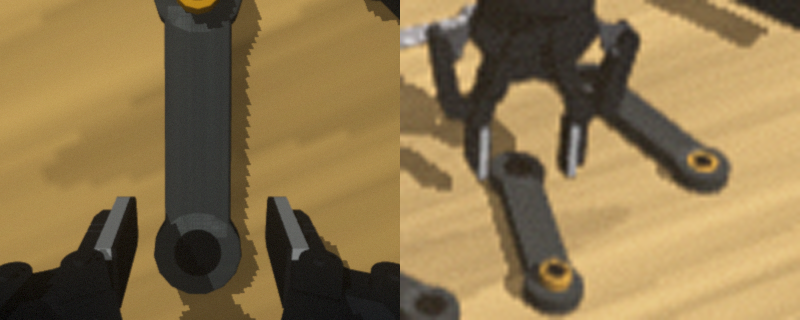

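The fingers straddle the link but sit too far back, over the rear eye's shoulder (crop row ~200-250), and there's no bench contact yet. I'll shift 12 mm towards the bush and a little lower, then close.

Request:
move_arm --targets '[{"dx": 0.15,"dy": -0.06,"dz": -0.05,"rx": 0,"ry": 0,"rz": 0},{"dx": 0.15,"dy": -0.06,"dz": -0.05,"rx": 0,"ry": 0,"rz": 0},{"dx": 0.15,"dy": -0.06,"dz": -0.05,"rx": 0,"ry": 0,"rz": 0},{"dx": 0,"dy": 0,"dz": -0.05,"rx": 0,"ry": 0,"rz": 0},{"dx": 0,"dy": 0,"dz": 0,"rx": 0,"ry": 0,"rz": 0},{"dx": 0,"dy": 0,"dz": 0,"rx": 0,"ry": 0,"rz": 0},{"dx": 0,"dy": 0,"dz": 0,"rx": 0,"ry": 0,"rz": 0},{"dx": 0,"dy": 0,"dz": 0,"rx": 0,"ry": 0,"rz": 0},{"dx": 0,"dy": 0,"dz": 0,"rx": 0,"ry": 0,"rz": 0},{"dx": 0,"dy": 0,"dz": 0,"rx": 0,"ry": 0,"rz": 0}]'

```text
t: 10.45
tcp_pos: [0.5434, 0.228, -0.0108]
tool_rot: [0.973, -0.19, 0.127, 0.026]
force: [-0.2, -0.5, 0.1]
finger_gap: 0.598
gripper_force: 0.0
```

Request:
move_arm --targets '[{"dx": 0,"dy": 0,"dz": 0,"rx": 0,"ry": 0,"rz": 0},{"dx": 0,"dy": 0,"dz": 0,"rx": 0,"ry": 0,"rz": 0},{"dx": 0,"dy": 0,"dz": 0,"rx": 0,"ry": 0,"rz": 0},{"dx": 0,"dy": 0,"dz": 0,"rx": 0,"ry": 0,"rz": 0},{"dx": 0,"dy": 0,"dz": 0,"rx": 0,"ry": 0,"rz": 0},{"dx": 0,"dy": 0,"dz": 0,"rx": 0,"ry": 0,"rz": 0},{"dx": 0,"dy": 0,"dz": 0,"rx": 0,"ry": 0,"rz": 0},{"dx": 0,"dy": 0,"dz": 0,"rx": 0,"ry": 0,"rz": 0},{"dx": 0,"dy": 0,"dz": 0,"rx": 0,"ry": 0,"rz": 0},{"dx": 0,"dy": 0,"dz": 0,"rx": 0,"ry": 0,"rz": 0}]' --claw 0 --newtons 100

```text
t: 11.7
tcp_pos: [0.5434, 0.228, -0.0108]
tool_rot: [0.973, -0.19, 0.127, 0.026]
force: [0.5, 0.3, -1.0]
finger_gap: -0.001
gripper_force: 0.0
```

It missed again with the TCP at -11 mm, so the tip offset is bigger than I thought. I'll triangulate the tips from the last wrist and scene pair before going lower.

Run:
```python
from h import *
from scipy.spatial.transform import Rotation as R
s=sensors.sense();m=cams.camera_model('wrist');k=cams.camera_model('scene')
p4=np.array([.53194856,.23242847,-.00607674]);Rt=R.from_quat(s['tool_rot']).as_matrix()
sh=p4-s['tcp_pos']
for a,b in[((245,298),(433,264)),((400,298),(410.75,264.5))]:
    o1,d1=ray(m,*a);o1=o1+sh;o2,d2=ray(k,*b)
    K=np.linalg.lstsq(np.c_[d1,-d2],o2-o1,rcond=None)[0];p=o1+d1*K[0];q=o2+d2*K[1]
    P=(p+q)/2;print(P,np.linalg.norm(p-q),'tool frame',Rt.T@(P-p4))
E_=0
o,d=ray(m,320,240);print('cam in tool',Rt.T@(o-s['tcp_pos']),Rt.T@d)
snap('scene','s5.png');snap('wrist','w5.png')
A=cv2.imread('pics/w5.png')[100:400,200:440];C=cv2.imread('pics/s5.png')[220:300,390:490]
cv2.imwrite('pics/c5.png',np.hstack([cv2.resize(A,(400,500)),cv2.resize(C,(400,320),interpolation=cv2.INTER_CUBIC).repeat(1,0)[:320] if 0 else cv2.resize(C,(400,500))]))
```

```text
[0.54337065 0.2594404  0.0267725 ] 0.00024453955817784677 tool frame [ 0.0088672  -0.02927827 -0.03167549]
[0.52119241 0.20378491 0.02821457] 0.00032664683190970035 tool frame [ 0.00962264  0.0306339  -0.03287873]
cam in tool [ 0.0804662   0.000224   -0.17047706] [-0.32474768 -0.00247699  0.94589648]
```

View pics/c5.png

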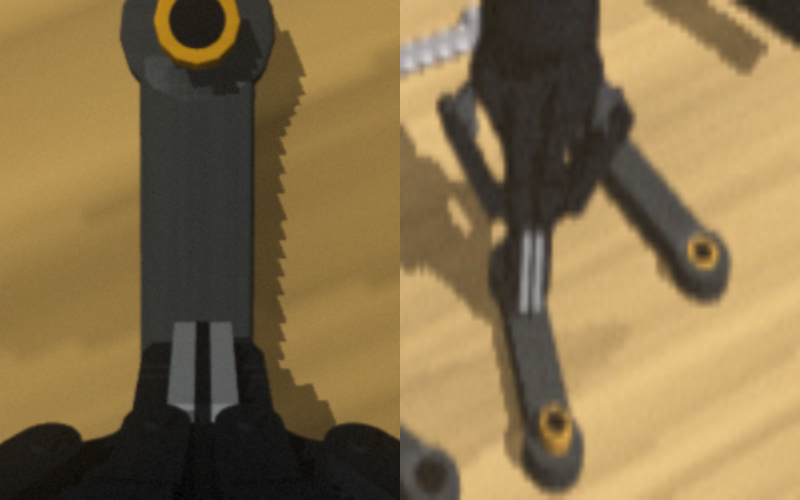

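The tips are about 0.032 m behind the reported TCP at 60% open, about 0.024 m when shut. The picture shows the shut fingers hovering just over the link top, which is undisturbed. I'll open, go 11 mm lower and close.

Request:
move_arm --targets '[{"dx": 0,"dy": 0,"dz": 0,"rx": 0,"ry": 0,"rz": 0},{"dx": 0,"dy": 0,"dz": 0,"rx": 0,"ry": 0,"rz": 0},{"dx": 0,"dy": 0,"dz": 0,"rx": 0,"ry": 0,"rz": 0},{"dx": 0,"dy": 0,"dz": 0,"rx": 0,"ry": 0,"rz": 0},{"dx": 0,"dy": 0,"dz": 0,"rx": 0,"ry": 0,"rz": 0},{"dx": 0,"dy": 0,"dz": -0.1,"rx": 0,"ry": 0,"rz": 0},{"dx": 0,"dy": 0,"dz": -0.12,"rx": 0,"ry": 0,"rz": 0},{"dx": 0,"dy": 0,"dz": -0.12,"rx": 0,"ry": 0,"rz": 0},{"dx": 0,"dy": 0,"dz": -0.1,"rx": 0,"ry": 0,"rz": 0},{"dx": 0,"dy": 0,"dz": 0,"rx": 0,"ry": 0,"rz": 0}]' --claw 60

```text
t: 13.05
tcp_pos: [0.5432, 0.2279, -0.0221]
tool_rot: [0.973, -0.19, 0.127, 0.026]
force: [-0.9, -0.7, -0.0]
finger_gap: 0.604
gripper_force: 0.0
```

Request:
move_arm --targets '[{"dx": 0,"dy": 0,"dz": 0,"rx": 0,"ry": 0,"rz": 0},{"dx": 0,"dy": 0,"dz": 0,"rx": 0,"ry": 0,"rz": 0},{"dx": 0,"dy": 0,"dz": 0,"rx": 0,"ry": 0,"rz": 0},{"dx": 0,"dy": 0,"dz": 0,"rx": 0,"ry": 0,"rz": 0},{"dx": 0,"dy": 0,"dz": 0,"rx": 0,"ry": 0,"rz": 0},{"dx": 0,"dy": 0,"dz": 0,"rx": 0,"ry": 0,"rz": 0},{"dx": 0,"dy": 0,"dz": 0,"rx": 0,"ry": 0,"rz": 0},{"dx": 0,"dy": 0,"dz": 0,"rx": 0,"ry": 0,"rz": 0},{"dx": 0,"dy": 0,"dz": 0,"rx": 0,"ry": 0,"rz": 0},{"dx": 0,"dy": 0,"dz": 0,"rx": 0,"ry": 0,"rz": 0}]' --claw 0 --newtons 100

```text
t: 14.3
tcp_pos: [0.5436, 0.2284, -0.0211]
tool_rot: [0.973, -0.19, 0.128, 0.025]
force: [-1.0, 1.5, 6.0]
finger_gap: 0.29
gripper_force: 98.6
```

Gripped: gap 0.29 with 99 N. Lifting.

Request:
move_arm --targets '[{"dx": 0,"dy": 0,"dz": 0.2,"rx": 0,"ry": 0,"rz": 0},{"dx": 0,"dy": 0,"dz": 0.5,"rx": 0,"ry": 0,"rz": 0},{"dx": 0,"dy": 0,"dz": 0.6,"rx": 0,"ry": 0,"rz": 0},{"dx": 0,"dy": 0,"dz": 0.7,"rx": 0,"ry": 0,"rz": 0},{"dx": 0,"dy": 0,"dz": 0.8,"rx": 0,"ry": 0,"rz": 0},{"dx": 0,"dy": 0,"dz": 0.8,"rx": 0,"ry": 0,"rz": 0},{"dx": 0,"dy": 0,"dz": 0.8,"rx": 0,"ry": 0,"rz": 0},{"dx": 0,"dy": 0,"dz": 0.6,"rx": 0,"ry": 0,"rz": 0},{"dx": 0,"dy": 0,"dz": 0,"rx": 0,"ry": 0,"rz": 0},{"dx": 0,"dy": 0,"dz": 0,"rx": 0,"ry": 0,"rz": 0}]'

```text
t: 15.55
tcp_pos: [0.5427, 0.2278, 0.1028]
tool_rot: [0.973, -0.19, 0.127, 0.026]
force: [-0.1, 0.4, -5.1]
finger_gap: 0.286
gripper_force: 98.8
```

```bash
cat >> h.py <<'E'
from scipy.spatial.transform import Rotation as R
def bronze(im,box=(230,60,420,300)):
    x0,y0,x1,y1=box;h=cv2.cvtColor(im,cv2.COLOR_RGB2HSV)[y0:y1,x0:x1]
    mk=cv2.inRange(h,(12,200,90),(30,255,255))
    n,l,st,ce=cv2.connectedComponentsWithStats(mk)
    i=1+np.argmax(st[1:,4]);c=max(cv2.findContours((l==i).astype(np.uint8),0,1)[0],key=cv2.contourArea)
    return cv2.minEnclosingCircle(c),np.array(cv2.fitEllipse(c)[0])+[x0,y0],st[i]+[x0,y0,0,0,0]
E
python3 - <<'E'
from h import *
s=sensors.sense();print(s['t'],s['tcp_pos'],s['force'],s['finger_gap'],s['gripper_force'],s['ft_torque'])
for f in('w2.png',None):
    if f: im=cv2.cvtColor(cv2.imread('pics/'+f),cv2.COLOR_BGR2RGB)
    else: im,m=snap('wrist','w6.png')
    print(bronze(im))
Rt=R.from_quat(s['tool_rot']).as_matrix()
# expected bush in tool frame from bench measure
P=np.array([.6095,.2009,.0215])-[.5436,.2284,-.0211];print('expected tool',Rt.T@P)
print('expected px',proj(m,s['tcp_pos']+P), 'eye top', proj(m,s['tcp_pos']+P-[0,0,.0075]))
E
```

```text
15.55 [0.54268321 0.22776432 0.10282959] [-0.09609209  0.37335909 -5.14744179] 0.2863533597427657 98.81384253501892 [ 0.18512461  0.40302449 -0.02392538]
(((85.5, 28.5), 14.983424186706543), array([315.28900146,  88.5846138 ]), array([302,  74,  28,  30, 347]))
(((90.143310546875, 44.77610397338867), 27.913352966308594), array([320.47990417, 104.80526733]), array([ 294,   77,   55,   56, 1246]))
expected tool [ 0.07994501  0.00072705 -0.02284923]
expected px [322.55575954 106.41978015] eye top [322.43274408 111.75610322]
```

The link is held level: the bush is within 2 px of the expected position. I'll carry it to the front of the press above the bottle's height and turn it to yaw 0.

Request:
move_arm --targets '[{"dx": -0.29,"dy": -0.6,"dz": 0,"rx": 0,"ry": 0,"rz": 0.074},{"dx": -0.29,"dy": -1,"dz": 0,"rx": 0,"ry": 0,"rz": 0.074},{"dx": -0.29,"dy": -1,"dz": 0,"rx": 0,"ry": 0,"rz": 0.074},{"dx": -0.29,"dy": -1,"dz": 0,"rx": 0,"ry": 0,"rz": 0.074},{"dx": -0.29,"dy": -1,"dz": 0,"rx": 0,"ry": 0,"rz": 0.074},{"dx": -0.29,"dy": -1,"dz": 0,"rx": 0,"ry": 0,"rz": 0.074},{"dx": -0.29,"dy": -1,"dz": 0,"rx": 0,"ry": 0,"rz": 0.074},{"dx": -0.29,"dy": -1,"dz": 0,"rx": 0,"ry": 0,"rz": 0.074},{"dx": -0.29,"dy": -1,"dz": 0,"rx": 0,"ry": 0,"rz": 0.074},{"dx": -0.29,"dy": -1,"dz": 0,"rx": 0,"ry": 0,"rz": 0.074}]'

```text
t: 16.85
tcp_pos: [0.4701, -0.0127, 0.1026]
tool_rot: [0.992, 0.002, 0.129, 0.0]
force: [0.2, 0.1, -4.4]
finger_gap: 0.291
gripper_force: 99.0
```

Request:
move_arm --targets '[{"dx": 0,"dy": -1,"dz": 0,"rx": 0,"ry": 0,"rz": 0},{"dx": 0,"dy": -1,"dz": 0,"rx": 0,"ry": 0,"rz": 0},{"dx": 0,"dy": -1,"dz": 0,"rx": 0,"ry": 0,"rz": 0},{"dx": 0,"dy": -1,"dz": 0,"rx": 0,"ry": 0,"rz": 0},{"dx": 0,"dy": -1,"dz": 0,"rx": 0,"ry": 0,"rz": 0},{"dx": 0,"dy": -1,"dz": 0,"rx": 0,"ry": 0,"rz": 0},{"dx": 0,"dy": -1,"dz": 0,"rx": 0,"ry": 0,"rz": 0},{"dx": 0,"dy": -0.5,"dz": 0,"rx": 0,"ry": 0,"rz": 0},{"dx": 0,"dy": 0,"dz": 0,"rx": 0,"ry": 0,"rz": 0},{"dx": 0,"dy": 0,"dz": 0,"rx": 0,"ry": 0,"rz": 0}]'

```text
t: 18.1
tcp_pos: [0.4701, -0.1981, 0.1028]
tool_rot: [0.992, 0.001, 0.129, -0.0]
force: [-1.1, 0.1, -4.0]
finger_gap: 0.288
gripper_force: 99.0
```

Run:
```python
from h import *
s=sensors.sense();print(s['t'],s['tcp_pos'],s['tool_rot'],s['force'],s['finger_gap'],s['q'])
im,m=snap('wrist','w7.png');print(bronze(im))
Rt=R.from_quat(s['tool_rot']).as_matrix();print(Rt[:,0],Rt[:,2])
b=s['tcp_pos']+Rt@np.array([.0805,0,-.0228]);print('bush',b,proj(m,b))
for p in[(.658,-.201,.052),(.593,-.201,.052),(.658,-.136,.052),(.658,-.266,.052),(.618,-.15,.052)]:print(p,proj(m,p))
```

```text
18.1 [ 0.47010645 -0.1981163   0.10278076] [ 9.91629171e-01  1.06672640e-03  1.29113836e-01 -2.56476048e-04] [-1.07790435  0.0928081  -4.03333145] 0.28750731864120316 [-0.73186642  0.47823657  2.00390836  0.3704362   0.49415126  0.52416923]
(((90.0, 45.0), 27.78498649597168), array([320.24372864, 104.89810944]), array([ 294,   78,   54,   55, 1146]))
[0.96665696 0.00204936 0.25606664] [ 2.56065545e-01  7.84116537e-04 -9.66659103e-01]
bush [ 0.54208404 -0.1979692   0.14543395] [320.16736671 104.3427138 ]
(0.658, -0.201, 0.052) [326.28403327 -57.24359698]
(0.593, -0.201, 0.052) [325.91916303  58.85472533]
(0.658, -0.136, 0.052) [212.92706754 -57.57901074]
(0.658, -0.266, 0.052) [439.59970416 -56.9083054 ]
(0.618, -0.15, 0.052) [238.03053937  14.40837266]
```

View pics/w7.png

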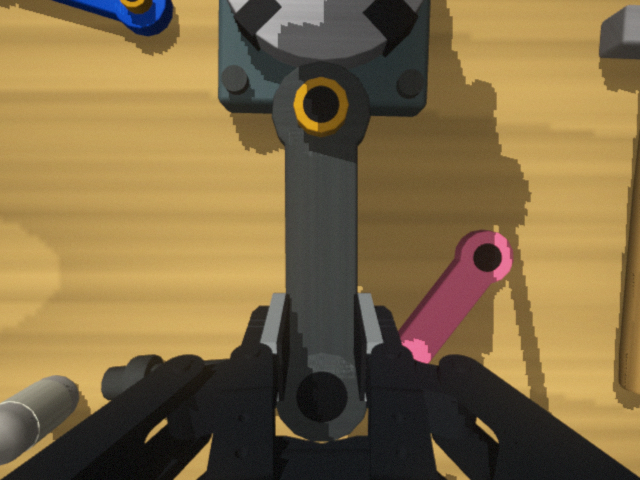

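The wrist view shows the bush at (320,105) as predicted, the link straight and level, the plate arc above it and the base edges at columns ~219 and 427. I'll fit the plate circle from its edge.

Run:
```python
from h import *
from scipy.optimize import least_squares
im=cv2.imread('pics/w7.png').astype(int);m=cams.camera_model('wrist')
neu=(im[:,:,0]-im[:,:,2]<8)&(im.sum(2)>200)   # plate neutral grey
pts=[]
for c in list(range(244,274,2))+list(range(374,410,2)):
    r=np.nonzero(neu[:90,c])[0]
    if len(r): pts.append((c,r.max()+.5))
print(pts)
w=np.array([onz(m,u,v,.052)[:2] for u,v in pts])
f=least_squares(lambda c:np.hypot(*(w-c).T)-.065,[.66,-.2],loss='soft_l1',f_scale=.001);print('anvil',f.x,np.round(f.fun*1e3,1))
for r in(85,95):
    t=im[r];teal=(t[:,0]-t[:,2]>10);x=np.nonzero(teal)[0];print(r,x.min(),x.max(),onz(m,x.min(),r,.02),onz(m,x.max(),r,.02))
```

```text
[(244, np.float64(83.5)), (246, np.float64(3.5)), (248, np.float64(1.5)), (256, np.float64(35.5)), (258, np.float64(36.5)), (260, np.float64(38.5)), (262, np.float64(39.5)), (264, np.float64(40.5)), (266, np.float64(42.5)), (268, np.float64(48.5)), (270, np.float64(44.5)), (272, np.float64(46.5)), (374, np.float64(46.5)), (376, np.float64(45.5)), (378, np.float64(44.5)), (380, np.float64(43.5)), (382, np.float64(42.5)), (384, np.float64(40.5)), (406, np.float64(1.5)), (408, np.float64(3.5))]
anvil [ 0.65825635 -0.19920413] [ 26.8  -8.9 -10.5  -0.   -0.3  -0.   -0.2  -0.3   0.    2.4  -0.1   0.3
   0.1   0.2   0.2   0.3   0.4   0.1  -7.1  -5.5]
85 220 390 [ 0.58802336 -0.13090171  0.02      ] [ 0.58836587 -0.24393986  0.02      ]
95 220 272 [ 0.58149814 -0.13082242  0.02      ] [ 0.58160241 -0.16544138  0.02      ]
```

Plate centre (0.6583, -0.1992) from a sub-millimetre arc fit, agreeing with the earlier estimate. I'll go down to 9 mm clearance, slide in under the ram, then set down.

Request:
move_arm --targets '[{"dx": 0,"dy": -0.02,"dz": -0.6,"rx": 0,"ry": 0,"rz": 0},{"dx": 0,"dy": -0.02,"dz": -0.7,"rx": 0,"ry": 0,"rz": 0},{"dx": 0,"dy": -0.02,"dz": -0.7,"rx": 0,"ry": 0,"rz": 0},{"dx": 0,"dy": 0,"dz": -0.5,"rx": 0,"ry": 0,"rz": 0},{"dx": 0,"dy": 0,"dz": 0,"rx": 0,"ry": 0,"rz": 0},{"dx": 0.5,"dy": 0,"dz": 0,"rx": 0,"ry": 0,"rz": 0},{"dx": 0.7,"dy": 0,"dz": 0,"rx": 0,"ry": 0,"rz": 0},{"dx": 0.7,"dy": 0,"dz": 0,"rx": 0,"ry": 0,"rz": 0},{"dx": 0.6,"dy": 0,"dz": 0,"rx": 0,"ry": 0,"rz": 0},{"dx": 0.5,"dy": 0,"dz": 0,"rx": 0,"ry": 0,"rz": 0}]'

```text
t: 19.4
tcp_pos: [0.5466, -0.2004, 0.0415]
tool_rot: [0.991, 0.001, 0.13, 0.001]
force: [-0.0, 0.3, -4.7]
finger_gap: 0.287
gripper_force: 99.1
```

Request:
move_arm --targets '[{"dx": 0.5,"dy": 0,"dz": 0,"rx": 0,"ry": 0,"rz": 0},{"dx": 0.5,"dy": 0,"dz": 0,"rx": 0,"ry": 0,"rz": 0},{"dx": 0.4,"dy": 0,"dz": 0,"rx": 0,"ry": 0,"rz": 0},{"dx": 0.24,"dy": 0,"dz": 0,"rx": 0,"ry": 0,"rz": 0},{"dx": 0,"dy": 0,"dz": 0,"rx": 0,"ry": 0,"rz": 0},{"dx": 0,"dy": 0,"dz": -0.1,"rx": 0,"ry": 0,"rz": 0},{"dx": 0,"dy": 0,"dz": -0.1,"rx": 0,"ry": 0,"rz": 0},{"dx": 0,"dy": 0,"dz": -0.1,"rx": 0,"ry": 0,"rz": 0},{"dx": 0,"dy": 0,"dz": 0,"rx": 0,"ry": 0,"rz": 0},{"dx": 0,"dy": 0,"dz": 0,"rx": 0,"ry": 0,"rz": 0}]'

```text
t: 20.65
tcp_pos: [0.5868, -0.201, 0.0332]
tool_rot: [0.992, 0.001, 0.13, 0.001]
force: [-0.4, 0.2, -4.9]
finger_gap: 0.292
gripper_force: 99.1
```

Request:
move_arm --targets '[{"dx": -0.02,"dy": 0.04,"dz": -0.04,"rx": 0,"ry": 0,"rz": 0},{"dx": 0,"dy": 0,"dz": -0.04,"rx": 0,"ry": 0,"rz": 0},{"dx": 0,"dy": 0,"dz": 0,"rx": 0,"ry": 0,"rz": 0},{"dx": 0,"dy": 0,"dz": 0,"rx": 0,"ry": 0,"rz": 0},{"dx": 0,"dy": 0,"dz": 0,"rx": 0,"ry": 0,"rz": 0},{"dx": 0,"dy": 0,"dz": 0,"rx": 0,"ry": 0,"rz": 0},{"dx": 0,"dy": 0,"dz": 0,"rx": 0,"ry": 0,"rz": 0},{"dx": 0,"dy": 0,"dz": 0,"rx": 0,"ry": 0,"rz": 0},{"dx": 0,"dy": 0,"dz": 0,"rx": 0,"ry": 0,"rz": 0},{"dx": 0,"dy": 0,"dz": 0,"rx": 0,"ry": 0,"rz": 0}]'

```text
t: 21.9
tcp_pos: [0.5864, -0.2, 0.0312]
tool_rot: [0.992, 0.001, 0.13, 0.001]
force: [-0.5, 1.2, -4.2]
finger_gap: 0.285
gripper_force: 99.2
```

Run:
```python
from h import *
s=sensors.sense();print(s['t'],s['tcp_pos'],s['force'],s['ft_torque'])
im,m=snap('wrist','w8.png');print(bronze(im))
Rt=R.from_quat(s['tool_rot']).as_matrix()
b=s['tcp_pos']+Rt@np.array([.0805,0,-.0228]);print('bush',b,proj(m,b))
```

```text
21.9 [ 0.58635801 -0.19996588  0.03121356] [-0.49156121  1.16033801 -4.15285001] [0.1084686  0.3715289  0.06509042]Traceback (most recent call last):
  File "<stdin>", line 3, in <module>
  File "h.py", line 20, in bronze
    i=1+np.argmax(st[1:,4]);c=max(cv2.findContours((l==i).astype(np.uint8),0,1)[0],key=cv2.contourArea)
        ~~~~~~~~~^^^^^^^^^^
    return _wrapfunc(a, 'argmax', axis=axis, out=out, **kwds)
    return bound(*args, **kwds)
ValueError: attempt to get argmax of an empty sequence
```

The bush is now in shadow under the head. There's no firm contact yet, so I'll lower another 2 mm.

Request:
move_arm --targets '[{"dx": 0,"dy": 0,"dz": -0.04,"rx": 0,"ry": 0,"rz": 0},{"dx": 0,"dy": 0,"dz": -0.04,"rx": 0,"ry": 0,"rz": 0},{"dx": 0,"dy": 0,"dz": 0,"rx": 0,"ry": 0,"rz": 0},{"dx": 0,"dy": 0,"dz": 0,"rx": 0,"ry": 0,"rz": 0},{"dx": 0,"dy": 0,"dz": 0,"rx": 0,"ry": 0,"rz": 0},{"dx": 0,"dy": 0,"dz": 0,"rx": 0,"ry": 0,"rz": 0},{"dx": 0,"dy": 0,"dz": 0,"rx": 0,"ry": 0,"rz": 0},{"dx": 0,"dy": 0,"dz": 0,"rx": 0,"ry": 0,"rz": 0},{"dx": 0,"dy": 0,"dz": 0,"rx": 0,"ry": 0,"rz": 0},{"dx": 0,"dy": 0,"dz": 0,"rx": 0,"ry": 0,"rz": 0}]'

```text
t: 23.2
tcp_pos: [0.5864, -0.2, 0.0308]
tool_rot: [0.991, 0.001, 0.131, 0.001]
force: [-5.3, 1.6, 7.9]
finger_gap: 0.292
gripper_force: 100.8
```

Contact made (+8 N). I'll ease up 1 mm, release and back away along the tool axis.

Request:
move_arm --targets '[{"dx": 0,"dy": 0,"dz": 0.04,"rx": 0,"ry": 0,"rz": 0},{"dx": 0,"dy": 0,"dz": 0,"rx": 0,"ry": 0,"rz": 0},{"dx": 0,"dy": 0,"dz": 0,"rx": 0,"ry": 0,"rz": 0},{"dx": 0,"dy": 0,"dz": 0,"rx": 0,"ry": 0,"rz": 0},{"dx": 0,"dy": 0,"dz": 0,"rx": 0,"ry": 0,"rz": 0},{"dx": 0,"dy": 0,"dz": 0,"rx": 0,"ry": 0,"rz": 0},{"dx": 0,"dy": 0,"dz": 0,"rx": 0,"ry": 0,"rz": 0},{"dx": 0,"dy": 0,"dz": 0,"rx": 0,"ry": 0,"rz": 0},{"dx": 0,"dy": 0,"dz": 0,"rx": 0,"ry": 0,"rz": 0},{"dx": 0,"dy": 0,"dz": 0,"rx": 0,"ry": 0,"rz": 0}]' --claw 70

```text
t: 24.45
tcp_pos: [0.5863, -0.2, 0.0302]
tool_rot: [0.992, 0.001, 0.13, 0.001]
force: [0.9, -0.2, -0.0]
finger_gap: 0.701
gripper_force: 0.0
```

Request:
move_arm --targets '[{"dx": -0.1,"dy": 0,"dz": 0.3,"rx": 0,"ry": 0,"rz": 0},{"dx": -0.2,"dy": 0,"dz": 0.6,"rx": 0,"ry": 0,"rz": 0},{"dx": -0.4,"dy": 0,"dz": 0.8,"rx": 0,"ry": 0,"rz": 0},{"dx": -0.6,"dy": 0,"dz": 0.8,"rx": 0,"ry": 0,"rz": 0},{"dx": -0.8,"dy": 0,"dz": 0.8,"rx": 0,"ry": 0,"rz": 0},{"dx": -0.8,"dy": 0,"dz": 0.8,"rx": 0,"ry": 0,"rz": 0},{"dx": -0.8,"dy": 0,"dz": 0.8,"rx": 0,"ry": 0,"rz": 0},{"dx": -0.4,"dy": 0,"dz": 0.6,"rx": 0,"ry": 0,"rz": 0},{"dx": 0,"dy": 0,"dz": 0,"rx": 0,"ry": 0,"rz": 0},{"dx": 0,"dy": 0,"dz": 0,"rx": 0,"ry": 0,"rz": 0}]'

```text
t: 25.7
tcp_pos: [0.4843, -0.2002, 0.1677]
tool_rot: [0.991, 0.001, 0.13, 0.001]
force: [-0.3, -0.4, -0.4]
finger_gap: 0.701
gripper_force: 0.0
```

Run:
```python
from h import *
s=sensors.sense();print(s['t'],s['tcp_pos'],s['force'],s['q'],s['finger_gap'])
im,m=snap('wrist','w9.png')
for p in[(.5483,-.1997,.066),(.603,-.1997,.066),(.6583,-.1997,.074)]:print(proj(m,p))
t,n=snap('top','t9.png')
# far eye hole: dark blob near its expected pixel
u,v=proj(m,(.5483,-.1997,.066)).astype(int);u0,v0=max(u-70,0),max(v-70,0)
g=cv2.cvtColor(im,cv2.COLOR_RGB2GRAY)[v0:v+70,u0:u+70]
for th in(30,40,50):
  k,l,st,ce=cv2.connectedComponentsWithStats((g<th).astype(np.uint8))
  for i in range(1,k):
    if 200<st[i,4]<4000:print(th,st[i]+[u0,v0,0,0,0],ce[i]+[u0,v0],onz(m,*(ce[i]+[u0,v0]),.066))
```

```text
25.7 [ 0.4842724  -0.20018623  0.16774085] [-0.2557222  -0.42526979 -0.37489577] [-0.71331414  0.36621289  1.91377712  0.27034681  0.67936021  0.66065335] 0.7010835334545709
[319.72100099 170.0879405 ]
[319.82000083  92.78585005]
[319.91303891   7.00993639]
30 [338 134  51  17 228] [361.04824561 146.85087719] [ 0.56492537 -0.22937868  0.066     ]
30 [308 156  28  29 609] [321.26765189 169.77832512] [ 0.54852346 -0.20081457  0.066     ]
```

The far eye is at (0.5485, -0.2008), expected (0.5483, -0.1997), so the link sits flat and centred to about 1 mm. Next is the lever; I'll work out approach and arc increments.

Run:
```python
from h import *
P=np.array([.6933,.195]);r=.124;D=.036
def tcp(th,t):
    a=np.radians(60-th);t=np.radians(t);return P+r*np.array([-np.cos(a),np.sin(a)])+D*np.array([np.sin(t),-np.cos(t)])
g=tcp(0,-18);t=np.radians(-18);z=np.array([np.sin(t),-np.cos(t)])
print('grasp TCP',g,'pre',g-.08*z,'step down/25',.08*z/.025)
s=sensors.sense();print('to pre /25', (g-.08*z-s['tcp_pos'][[0,2]])/.025,(-.2625-s['tcp_pos'][1])/.025)
th=np.r_[0:50.01:2.5,50+np.arange(1,11)*3]
for i in range(1,len(th)):
    A,B=[tcp(x,-18+30*x/78) for x in th[i-1:i+1]];print(th[i],np.round((B-A)/.025,3),round(-(th[i]-th[i-1])*30/78/30,3),B.round(4))
```

```text
grasp TCP [0.62017539 0.26814912] pre [0.64489675 0.34423364] step down/25 [-0.98885438 -3.04338085]
to pre /25 [6.43226271 7.08536701] -2.504719921520858
2.5 [-0.162 -0.12 ] -0.032 [0.6161 0.2652]
5.0 [-0.157 -0.127] -0.032 [0.6122 0.262 ]
7.5 [-0.151 -0.134] -0.032 [0.6084 0.2586]
10.0 [-0.145 -0.142] -0.032 [0.6048 0.2551]
12.5 [-0.139 -0.148] -0.032 [0.6013 0.2514]
15.0 [-0.133 -0.155] -0.032 [0.598  0.2475]
17.5 [-0.126 -0.161] -0.032 [0.5948 0.2435]
20.0 [-0.119 -0.167] -0.032 [0.5919 0.2393]
22.5 [-0.112 -0.173] -0.032 [0.5891 0.235 ]
25.0 [-0.104 -0.178] -0.032 [0.5865 0.2305]
27.5 [-0.096 -0.183] -0.032 [0.5841 0.2259]
30.0 [-0.088 -0.188] -0.032 [0.5819 0.2212]
32.5 [-0.08  -0.192] -0.032 [0.5799 0.2164]
35.0 [-0.072 -0.196] -0.032 [0.5781 0.2115]
37.5 [-0.063 -0.2  ] -0.032 [0.5765 0.2065]
40.0 [-0.054 -0.203] -0.032 [0.5751 0.2014]
42.5 [-0.045 -0.206] -0.032 [0.574  0.1963]
45.0 [-0.036 -0.208] -0.032 [0.5731 0.1911]
47.5 [-0.027 -0.21 ] -0.032 [0.5724 0.1858]
50.0 [-0.018 -0.212] -0.032 [0.572  0.1805]
53.0 [-0.009 -0.256] -0.038 [0.5717 0.1741]
56.0 [ 0.004 -0.257] -0.038 [0.5718 0.1677]
59.0 [ 0.018 -0.257] -0.038 [0.5723 0.1613]
62.0 [ 0.031 -0.257] -0.038 [0.573  0.1549]
65.0 [ 0.045 -0.256] -0.038 [0.5742 0.1485]
68.0 [ 0.058 -0.254] -0.038 [0.5756 0.1421]
71.0 [ 0.072 -0.252] -0.038 [0.5774 0.1358]
74.0 [ 0.085 -0.249] -0.038 [0.5795 0.1296]
77.0 [ 0.098 -0.245] -0.038 [0.582  0.1235]
80.0 [ 0.111 -0.24 ] -0.038 [0.5847 0.1175]
```

Request:
move_arm --targets '[{"dx": 0,"dy": -0.25,"dz": 0.9,"rx": 0,"ry": 0.11,"rz": 0},{"dx": 0,"dy": -0.25,"dz": 0.9,"rx": 0,"ry": 0.11,"rz": 0},{"dx": 0,"dy": -0.25,"dz": 0.9,"rx": 0,"ry": 0.11,"rz": 0},{"dx": 0.2,"dy": -0.25,"dz": 0.9,"rx": 0,"ry": 0.11,"rz": 0},{"dx": 0.3,"dy": -0.25,"dz": 0.9,"rx": 0,"ry": 0.11,"rz": 0},{"dx": 0.4,"dy": -0.25,"dz": 0.9,"rx": 0,"ry": 0.11,"rz": 0},{"dx": 0.5,"dy": -0.25,"dz": 0.9,"rx": 0,"ry": 0.11,"rz": 0},{"dx": 0.5,"dy": -0.25,"dz": 0.8,"rx": 0,"ry": 0.11,"rz": 0},{"dx": 0.5,"dy": -0.25,"dz": 0,"rx": 0,"ry": 0.11,"rz": 0},{"dx": 0.6,"dy": -0.25,"dz": 0,"rx": 0,"ry": 0.11,"rz": 0}]' --claw 50

```text
t: 27.05
tcp_pos: [0.5598, -0.2625, 0.3443]
tool_rot: [0.987, 0.001, -0.158, 0.0]
force: [-0.4, -0.7, 0.1]
finger_gap: 0.499
gripper_force: 0.0
```

Request:
move_arm --targets '[{"dx": 0.7,"dy": 0,"dz": 0,"rx": 0,"ry": 0,"rz": 0},{"dx": 0.7,"dy": 0,"dz": 0,"rx": 0,"ry": 0,"rz": 0},{"dx": 0.7,"dy": 0,"dz": 0,"rx": 0,"ry": 0,"rz": 0},{"dx": 0.7,"dy": 0,"dz": 0,"rx": 0,"ry": 0,"rz": 0},{"dx": 0.63,"dy": 0,"dz": 0,"rx": 0,"ry": 0,"rz": 0},{"dx": 0,"dy": 0,"dz": 0,"rx": 0,"ry": 0,"rz": 0},{"dx": 0,"dy": 0,"dz": 0,"rx": 0,"ry": 0,"rz": 0},{"dx": 0,"dy": 0,"dz": 0,"rx": 0,"ry": 0,"rz": 0},{"dx": 0,"dy": 0,"dz": 0,"rx": 0,"ry": 0,"rz": 0},{"dx": 0,"dy": 0,"dz": 0,"rx": 0,"ry": 0,"rz": 0}]'

```text
t: 28.3
tcp_pos: [0.6444, -0.2626, 0.3456]
tool_rot: [0.988, 0.001, -0.157, 0.0]
force: [-0.2, 0.0, 0.6]
finger_gap: 0.499
gripper_force: 0.0
```

Run:
```python
from h import *
s=sensors.sense();print(s['t'],s['tcp_pos'],s['tool_rot'],s['q'],s['force'])
Rt=R.from_quat(s['tool_rot']).as_matrix();print(Rt[:,2])
im,m=snap('wrist','w10.png')
print('ball exp',proj(m,(.6133,-.2625,.334)),'grip exp',proj(m,(.628,-.2625,.3076)),'tips',[proj(m,s['tcp_pos']+Rt@np.array([0,y,-.031])) for y in(-.02,.02)])
b=cv2.imread('pics/t9.png');n=cams.camera_model('top');print(proj(n,(.6133,-.2625,.334)))
```

```text
28.3 [ 0.64438363 -0.26259462  0.34558928] [ 9.87620788e-01  7.17810195e-04 -1.56857970e-01  4.90872894e-04] [-0.479415    0.70225429  0.75420338 -0.15635693  1.96171257  1.05039435] [-0.21262561  0.00364653  0.55386124]
[-0.30983168 -0.00119478 -0.95079067]
ball exp [320.12426338 310.84454659] grip exp [320.16715603 258.89880639] tips [array([270.08017349, 317.05681545]), array([370.3442198 , 317.02639748])]
[442.44656097 160.5586364 ]
```

Run:
```python
from h import *
im=cv2.imread('pics/w10.png').astype(int);m=cams.camera_model('wrist')
g=im.sum(2);sat=im.max(2)-im.min(2)
for r in(160,200,220,240,260,275):
    x=np.nonzero((sat[r,230:410]<18)&(g[r,230:410]>180))[0]+230
    # contiguous run stats
    runs=np.split(x,np.nonzero(np.diff(x)>1)[0]+1) if len(x) else []
    print(r,[(a[0],a[-1]) for a in runs if len(a)>5])
print([proj(m,np.array([.6933,-.2625,.195])+d*np.array([-.5,0,.866])).round(1) for d in(.05,.08,.1,.13,.16)])
print(''.join('%d '%v for v in g[300,230:410:5]))
```

```text
160 [(np.int64(230), np.int64(239)), (np.int64(248), np.int64(261)), (np.int64(267), np.int64(272)), (np.int64(312), np.int64(328))]
200 [(np.int64(266), np.int64(278)), (np.int64(311), np.int64(328))]
220 [(np.int64(310), np.int64(328))]
240 [(np.int64(310), np.int64(328))]
260 [(np.int64(230), np.int64(250)), (np.int64(310), np.int64(328))]
275 [(np.int64(309), np.int64(328))]
[array([320.3, 144.1]), array([320.3, 183.5]), array([320.2, 212.1]), array([320.2, 258.6]), array([320.1, 310.4])]
372 379 378 374 259 252 121 66 383 389 383 375 381 186 79 84 85 94 76 84 80 94 89 434 435 434 438 424 440 206 85 248 245 248 246 244
```

The rod is centred at column ~319 against 320 predicted. I'll descend over the ball along the tool axis and grip.

Request:
move_arm --targets '[{"dx": -0.12,"dy": 0,"dz": -0.39,"rx": 0,"ry": 0,"rz": 0},{"dx": -0.12,"dy": 0,"dz": -0.39,"rx": 0,"ry": 0,"rz": 0},{"dx": -0.12,"dy": 0,"dz": -0.39,"rx": 0,"ry": 0,"rz": 0},{"dx": -0.12,"dy": 0,"dz": -0.39,"rx": 0,"ry": 0,"rz": 0},{"dx": -0.12,"dy": 0,"dz": -0.39,"rx": 0,"ry": 0,"rz": 0},{"dx": -0.12,"dy": 0,"dz": -0.39,"rx": 0,"ry": 0,"rz": 0},{"dx": -0.12,"dy": 0,"dz": -0.39,"rx": 0,"ry": 0,"rz": 0},{"dx": -0.12,"dy": 0,"dz": -0.37,"rx": 0,"ry": 0,"rz": 0},{"dx": 0,"dy": 0,"dz": 0,"rx": 0,"ry": 0,"rz": 0},{"dx": 0,"dy": 0,"dz": 0,"rx": 0,"ry": 0,"rz": 0}]'

```text
t: 29.6
tcp_pos: [0.6209, -0.2626, 0.268]
tool_rot: [0.988, 0.001, -0.157, 0.001]
force: [0.6, -0.3, 0.6]
finger_gap: 0.499
gripper_force: 0.0
```

Request:
move_arm --targets '[{"dx": 0,"dy": 0,"dz": 0,"rx": 0,"ry": 0,"rz": 0},{"dx": 0,"dy": 0,"dz": 0,"rx": 0,"ry": 0,"rz": 0},{"dx": 0,"dy": 0,"dz": 0,"rx": 0,"ry": 0,"rz": 0},{"dx": 0,"dy": 0,"dz": 0,"rx": 0,"ry": 0,"rz": 0},{"dx": 0,"dy": 0,"dz": 0,"rx": 0,"ry": 0,"rz": 0},{"dx": 0,"dy": 0,"dz": 0,"rx": 0,"ry": 0,"rz": 0},{"dx": 0,"dy": 0,"dz": 0,"rx": 0,"ry": 0,"rz": 0},{"dx": 0,"dy": 0,"dz": 0,"rx": 0,"ry": 0,"rz": 0},{"dx": 0,"dy": 0,"dz": 0,"rx": 0,"ry": 0,"rz": 0},{"dx": 0,"dy": 0,"dz": 0,"rx": 0,"ry": 0,"rz": 0}]' --claw 0 --newtons 70

```text
t: 30.85
tcp_pos: [0.6208, -0.2615, 0.2683]
tool_rot: [0.988, 0.001, -0.157, -0.0]
force: [0.5, 5.8, 3.8]
finger_gap: 0.109
gripper_force: 68.4
```

Gap 0.11 matches the 12 mm rod (the 28 mm link read 0.29). Pulling along the arc.

Request:
move_arm --targets '[{"dx": -0.16,"dy": 0,"dz": -0.12,"rx": 0,"ry": -0.032,"rz": 0},{"dx": -0.157,"dy": 0,"dz": -0.127,"rx": 0,"ry": -0.032,"rz": 0},{"dx": -0.15,"dy": 0,"dz": -0.134,"rx": 0,"ry": -0.032,"rz": 0},{"dx": -0.145,"dy": 0,"dz": -0.142,"rx": 0,"ry": -0.032,"rz": 0},{"dx": -0.14,"dy": 0,"dz": -0.148,"rx": 0,"ry": -0.032,"rz": 0},{"dx": -0.133,"dy": 0,"dz": -0.155,"rx": 0,"ry": -0.032,"rz": 0},{"dx": -0.126,"dy": 0,"dz": -0.161,"rx": 0,"ry": -0.032,"rz": 0},{"dx": -0.12,"dy": 0,"dz": -0.167,"rx": 0,"ry": -0.032,"rz": 0},{"dx": -0.112,"dy": 0,"dz": -0.173,"rx": 0,"ry": -0.032,"rz": 0},{"dx": -0.104,"dy": 0,"dz": -0.178,"rx": 0,"ry": -0.032,"rz": 0}]'

```text
t: 32.1
tcp_pos: [0.582, -0.2607, 0.2331]
tool_rot: [0.997, 0.001, -0.079, -0.001]
force: [-11.7, 8.0, 16.1]
finger_gap: 0.107
gripper_force: 76.5
```

Tracking the arc with a 6-7 N pull. The path runs slightly inward (19 N along the rod), so I'll ease outward and shift 1.5 mm in +y while continuing.

Request:
move_arm --targets '[{"dx": -0.16,"dy": 0.06,"dz": -0.14,"rx": 0,"ry": -0.032,"rz": 0},{"dx": -0.15,"dy": 0,"dz": -0.15,"rx": 0,"ry": -0.032,"rz": 0},{"dx": -0.1,"dy": 0,"dz": -0.18,"rx": 0,"ry": -0.032,"rz": 0},{"dx": -0.072,"dy": 0,"dz": -0.196,"rx": 0,"ry": -0.032,"rz": 0},{"dx": -0.063,"dy": 0,"dz": -0.2,"rx": 0,"ry": -0.032,"rz": 0},{"dx": -0.054,"dy": 0,"dz": -0.203,"rx": 0,"ry": -0.032,"rz": 0},{"dx": -0.045,"dy": 0,"dz": -0.206,"rx": 0,"ry": -0.032,"rz": 0},{"dx": -0.036,"dy": 0,"dz": -0.208,"rx": 0,"ry": -0.032,"rz": 0},{"dx": -0.027,"dy": 0,"dz": -0.21,"rx": 0,"ry": -0.032,"rz": 0},{"dx": 0,"dy": 0,"dz": 0,"rx": 0,"ry": 0,"rz": 0}]'

```text
t: 33.35
tcp_pos: [0.5658, -0.2601, 0.1883]
tool_rot: [1.0, 0.0, -0.001, -0.001]
force: [-7.5, 5.5, 10.3]
finger_gap: 0.111
gripper_force: 76.2
```

Request:
move_arm --targets '[{"dx": -0.03,"dy": 0.03,"dz": -0.12,"rx": 0,"ry": -0.019,"rz": 0},{"dx": -0.02,"dy": 0,"dz": -0.125,"rx": 0,"ry": -0.019,"rz": 0},{"dx": -0.015,"dy": 0,"dz": -0.128,"rx": 0,"ry": -0.019,"rz": 0},{"dx": -0.01,"dy": 0,"dz": -0.128,"rx": 0,"ry": -0.019,"rz": 0},{"dx": 0,"dy": 0,"dz": -0.128,"rx": 0,"ry": -0.019,"rz": 0},{"dx": 0,"dy": 0,"dz": -0.128,"rx": 0,"ry": -0.019,"rz": 0},{"dx": 0,"dy": 0,"dz": -0.128,"rx": 0,"ry": -0.019,"rz": 0},{"dx": 0.005,"dy": 0,"dz": -0.128,"rx": 0,"ry": -0.019,"rz": 0},{"dx": 0.01,"dy": 0,"dz": -0.128,"rx": 0,"ry": -0.019,"rz": 0},{"dx": 0.01,"dy": 0,"dz": -0.128,"rx": 0,"ry": -0.019,"rz": 0}]'

```text
t: 34.6
tcp_pos: [0.5629, -0.2599, 0.1565]
tool_rot: [0.999, 0.001, 0.047, -0.0]
force: [-14.3, 1.6, 12.8]
finger_gap: 0.11
gripper_force: 77.8
```

Request:
move_arm --targets '[{"dx": -0.06,"dy": 0,"dz": -0.1,"rx": 0,"ry": -0.015,"rz": 0},{"dx": -0.05,"dy": 0,"dz": -0.12,"rx": 0,"ry": -0.015,"rz": 0},{"dx": 0,"dy": 0,"dz": -0.12,"rx": 0,"ry": -0.015,"rz": 0},{"dx": 0,"dy": 0,"dz": -0.12,"rx": 0,"ry": -0.015,"rz": 0},{"dx": 0.01,"dy": 0,"dz": -0.12,"rx": 0,"ry": -0.015,"rz": 0},{"dx": 0.01,"dy": 0,"dz": -0.12,"rx": 0,"ry": -0.015,"rz": 0},{"dx": 0.02,"dy": 0,"dz": -0.12,"rx": 0,"ry": -0.015,"rz": 0},{"dx": 0.02,"dy": 0,"dz": -0.12,"rx": 0,"ry": -0.015,"rz": 0},{"dx": 0,"dy": 0,"dz": 0,"rx": 0,"ry": 0,"rz": 0},{"dx": 0,"dy": 0,"dz": 0,"rx": 0,"ry": 0,"rz": 0}]'

```text
t: 35.85
tcp_pos: [0.5656, -0.2601, 0.1338]
tool_rot: [0.997, 0.001, 0.082, 0.001]
force: [-5.4, 3.9, 10.5]
finger_gap: 0.11
gripper_force: 78.8
```

Pull is about 11 N, so the bush is being pressed. Continuing in finer steps towards the stop.

Request:
move_arm --targets '[{"dx": 0.01,"dy": 0,"dz": -0.06,"rx": 0,"ry": -0.008,"rz": 0},{"dx": 0.01,"dy": 0,"dz": -0.06,"rx": 0,"ry": -0.008,"rz": 0},{"dx": 0.015,"dy": 0,"dz": -0.06,"rx": 0,"ry": -0.008,"rz": 0},{"dx": 0.015,"dy": 0,"dz": -0.06,"rx": 0,"ry": -0.008,"rz": 0},{"dx": 0.015,"dy": 0,"dz": -0.06,"rx": 0,"ry": -0.008,"rz": 0},{"dx": 0.015,"dy": 0,"dz": -0.06,"rx": 0,"ry": -0.008,"rz": 0},{"dx": 0,"dy": 0,"dz": 0,"rx": 0,"ry": 0,"rz": 0},{"dx": 0,"dy": 0,"dz": 0,"rx": 0,"ry": 0,"rz": 0},{"dx": 0,"dy": 0,"dz": 0,"rx": 0,"ry": 0,"rz": 0},{"dx": 0,"dy": 0,"dz": 0,"rx": 0,"ry": 0,"rz": 0}]'

```text
t: 37.1
tcp_pos: [0.567, -0.2601, 0.1245]
tool_rot: [0.996, 0.001, 0.094, 0.001]
force: [-7.6, 3.8, 10.8]
finger_gap: 0.111
gripper_force: 91.1
```

Request:
move_arm --targets '[{"dx": 0,"dy": 0,"dz": -0.04,"rx": 0,"ry": -0.005,"rz": 0},{"dx": 0,"dy": 0,"dz": -0.04,"rx": 0,"ry": -0.005,"rz": 0},{"dx": 0,"dy": 0,"dz": -0.04,"rx": 0,"ry": -0.005,"rz": 0},{"dx": 0,"dy": 0,"dz": -0.04,"rx": 0,"ry": -0.005,"rz": 0},{"dx": 0,"dy": 0,"dz": 0,"rx": 0,"ry": 0,"rz": 0},{"dx": 0,"dy": 0,"dz": 0,"rx": 0,"ry": 0,"rz": 0},{"dx": 0,"dy": 0,"dz": 0,"rx": 0,"ry": 0,"rz": 0},{"dx": 0,"dy": 0,"dz": 0,"rx": 0,"ry": 0,"rz": 0},{"dx": 0,"dy": 0,"dz": 0,"rx": 0,"ry": 0,"rz": 0},{"dx": 0,"dy": 0,"dz": 0,"rx": 0,"ry": 0,"rz": 0}]'

```text
t: 38.35
tcp_pos: [0.5683, -0.2602, 0.1213]
tool_rot: [0.995, 0.001, 0.101, 0.001]
force: [-5.2, 5.2, 12.8]
finger_gap: 0.111
gripper_force: 91.4
```

Request:
move_arm --targets '[{"dx": 0,"dy": 0,"dz": -0.04,"rx": 0,"ry": 0,"rz": 0},{"dx": 0,"dy": 0,"dz": -0.04,"rx": 0,"ry": 0,"rz": 0},{"dx": 0,"dy": 0,"dz": 0,"rx": 0,"ry": 0,"rz": 0},{"dx": 0,"dy": 0,"dz": 0,"rx": 0,"ry": 0,"rz": 0},{"dx": 0,"dy": 0,"dz": 0,"rx": 0,"ry": 0,"rz": 0},{"dx": 0,"dy": 0,"dz": 0,"rx": 0,"ry": 0,"rz": 0},{"dx": 0,"dy": 0,"dz": 0,"rx": 0,"ry": 0,"rz": 0},{"dx": 0,"dy": 0,"dz": 0,"rx": 0,"ry": 0,"rz": 0},{"dx": 0,"dy": 0,"dz": 0,"rx": 0,"ry": 0,"rz": 0},{"dx": 0,"dy": 0,"dz": 0,"rx": 0,"ry": 0,"rz": 0}]'

```text
t: 39.6
tcp_pos: [0.5685, -0.2601, 0.1192]
tool_rot: [0.995, 0.0, 0.101, 0.001]
force: [-4.1, 4.2, 11.8]
finger_gap: 0.109
gripper_force: 97.8
```

Run:
```python
from h import *
b,k=snap('scene','s11.png');a=cv2.imread('pics/s3.png')
s=sensors.sense();print(s['t'],s['tcp_pos'],s['force'],s['ft_torque'],s['qd'].round(4))
# ram top height from scene: highest bright neutral pixels around the ram column
for nm,im in(('before',a),('now',cv2.cvtColor(b,cv2.COLOR_RGB2BGR))):
    im=im.astype(int);sat=im.max(2)-im.min(2);g=im.sum(2)
    mk=((sat<20)&(g>300)).astype(np.uint8);n,l,st,ce=cv2.connectedComponentsWithStats(mk[235:290,265:300])
    i=1+np.argmax(st[1:,4]);print(nm,st[i]+[265,235,0,0,0],ce[i]+[265,235])
for z in(.316,.286):print(z,proj(k,(.6583,-.1995,z)),proj(k,(.6433,-.1845,z)))
```

```text
39.65 [ 0.56851858 -0.26012639  0.11922323] [-4.20207651  4.42140777 12.65053951] [ 0.89505576 -0.11554597 -0.14356684] [-0.0011  0.0007  0.0003  0.001   0.0014 -0.0011]
before [270 244  22  38 375] [282.04266667 260.584     ]
now [272 255  21  27 254] [282.08661417 265.33464567]
0.316 [281.54401959 249.21057733] [286.18558053 242.42145009]
0.286 [282.35110715 261.95253818] [286.8881851  255.07372798]
```

The ram top has dropped 11 px, or 26 mm of the 30 mm to flush. The force hasn't stiffened either, so it's not at the stop yet. Continuing.

Request:
move_arm --targets '[{"dx": 0.005,"dy": 0,"dz": -0.05,"rx": 0,"ry": -0.006,"rz": 0},{"dx": 0.005,"dy": 0,"dz": -0.05,"rx": 0,"ry": -0.006,"rz": 0},{"dx": 0.005,"dy": 0,"dz": -0.05,"rx": 0,"ry": -0.006,"rz": 0},{"dx": 0.01,"dy": 0,"dz": -0.05,"rx": 0,"ry": -0.006,"rz": 0},{"dx": 0.01,"dy": 0,"dz": -0.05,"rx": 0,"ry": -0.006,"rz": 0},{"dx": 0.01,"dy": 0,"dz": -0.05,"rx": 0,"ry": -0.006,"rz": 0},{"dx": 0,"dy": 0,"dz": 0,"rx": 0,"ry": 0,"rz": 0},{"dx": 0,"dy": 0,"dz": 0,"rx": 0,"ry": 0,"rz": 0},{"dx": 0,"dy": 0,"dz": 0,"rx": 0,"ry": 0,"rz": 0},{"dx": 0,"dy": 0,"dz": 0,"rx": 0,"ry": 0,"rz": 0}]'

```text
t: 40.9
tcp_pos: [0.5722, -0.2603, 0.1129]
tool_rot: [0.994, 0.001, 0.112, 0.001]
force: [1.5, 6.9, 12.9]
finger_gap: 0.108
gripper_force: 83.8
```

Request:
move_arm --targets '[{"dx": 0.01,"dy": 0,"dz": -0.05,"rx": 0,"ry": -0.006,"rz": 0},{"dx": 0.01,"dy": 0,"dz": -0.05,"rx": 0,"ry": -0.006,"rz": 0},{"dx": 0.01,"dy": 0,"dz": -0.05,"rx": 0,"ry": -0.006,"rz": 0},{"dx": 0.01,"dy": 0,"dz": -0.05,"rx": 0,"ry": -0.006,"rz": 0},{"dx": 0,"dy": 0,"dz": 0,"rx": 0,"ry": 0,"rz": 0},{"dx": 0,"dy": 0,"dz": 0,"rx": 0,"ry": 0,"rz": 0},{"dx": 0,"dy": 0,"dz": 0,"rx": 0,"ry": 0,"rz": 0},{"dx": 0,"dy": 0,"dz": 0,"rx": 0,"ry": 0,"rz": 0},{"dx": 0,"dy": 0,"dz": 0,"rx": 0,"ry": 0,"rz": 0},{"dx": 0,"dy": 0,"dz": 0,"rx": 0,"ry": 0,"rz": 0}]'

```text
t: 42.15
tcp_pos: [0.5733, -0.2603, 0.1082]
tool_rot: [0.993, -0.001, 0.119, 0.001]
force: [0.6, 7.6, 14.7]
finger_gap: 0.109
gripper_force: 99.5
```

Run:
```python
from h import *
b,k=snap('scene','s12.png');a=cv2.imread('pics/s3.png').astype(float);b=cv2.cvtColor(b,cv2.COLOR_RGB2BGR).astype(float)
s=sensors.sense();print(s['t'],s['tcp_pos'],s['force'],s['ft_torque'])
# subpixel: top edge of ram, per column, vertical brightness profile crossing
for c in(276,280,284,288):
    print(c,'before',a[238:262,c].sum(1).astype(int),'now',b[246:275,c].sum(1).astype(int))
```

```text
42.2 [ 0.57334231 -0.26027801  0.10823875] [ 0.65568155  7.35275006 14.84352375] [ 1.28950909 -0.96995867 -0.38156932]
276 before [543 540 541 537 558 545 520 493 500 499 502 518 504 511 517 505 509 523
 510 420 406 417 413 427] now [529 531 526 495 472 487 512 540 534 528 530 534 517 503 518 510 514 523
 525 525 523 523 470 331 264 263 242 221 222]
280 before [547 523 541 550 518 510 501 497 502 502 512 496 478 506 492 485 482 457
 292 196 199 185 207 197] now [533 515 483 485 483 514 531 525 530 527 551 572 521 512 513 505 520 504
 512 503 510 501 522 314 200 182 218 226 225]
284 before [531 547 548 536 513 503 503 505 508 517 506 505 491 509 498 488 426 284
 196 194 183 206 213 204] now [507 479 478 490 518 535 535 524 534 556 560 522 524 521 517 522 512 514
 508 509 478 428 285 204 221 205 205 206 199]
288 before [540 545 531 506 499 499 523 487 483 501 513 510 515 510 495 389 312 297
 310 301 259 258 261 270] now [491 503 533 535 538 534 528 537 544 547 542 537 520 514 513 514 511 522
 521 506 382 274 217 222 212 201 197 209 195]
```

The ram has dropped about 13.1 px, where 12.7 px is the full 30 mm: at flush, within about 1 mm. I'll press slightly more to confirm the stop.

Request:
move_arm --targets '[{"dx": 0.01,"dy": 0,"dz": -0.04,"rx": 0,"ry": 0,"rz": 0},{"dx": 0.01,"dy": 0,"dz": -0.04,"rx": 0,"ry": 0,"rz": 0},{"dx": 0,"dy": 0,"dz": 0,"rx": 0,"ry": 0,"rz": 0},{"dx": 0,"dy": 0,"dz": 0,"rx": 0,"ry": 0,"rz": 0},{"dx": 0,"dy": 0,"dz": 0,"rx": 0,"ry": 0,"rz": 0},{"dx": 0,"dy": 0,"dz": 0,"rx": 0,"ry": 0,"rz": 0},{"dx": 0,"dy": 0,"dz": 0,"rx": 0,"ry": 0,"rz": 0},{"dx": 0,"dy": 0,"dz": 0,"rx": 0,"ry": 0,"rz": 0},{"dx": 0,"dy": 0,"dz": 0,"rx": 0,"ry": 0,"rz": 0},{"dx": 0,"dy": 0,"dz": 0,"rx": 0,"ry": 0,"rz": 0}]'

```text
t: 43.45
tcp_pos: [0.5736, -0.2603, 0.1076]
tool_rot: [0.993, -0.001, 0.119, 0.001]
force: [-4.1, 7.9, 23.0]
finger_gap: 0.108
gripper_force: 100.4
```

Run:
```python
from h import *
b,k=snap('scene','s13.png');b=b.astype(float).sum(2)
s=sensors.sense();print(s['t'],s['tcp_pos'],s['force'],s['ft_torque'])
for c in(280,284,288):print(c,b[262:274,c].astype(int))
```

```text
43.5 [ 0.57356863 -0.26032176  0.10756122] [-4.13368711  7.86532525 23.56840719] [ 1.55494969 -0.66856414 -0.38851884]
280 [498 517 508 503 492 508 525 311 197 198 218 240]
284 [518 515 514 500 484 428 289 194 200 198 218 209]
288 [515 519 523 502 393 271 220 211 196 221 200 208]
```

Firm stop: a 2 mm command gave 0.7 mm of motion and +8.5 N, with the ram unmoved. The pull is now about 23 N, so I'll ease back 1 mm towards 15-18 N and settle.

Request:
move_arm --targets '[{"dx": 0,"dy": 0,"dz": 0.04,"rx": 0,"ry": 0,"rz": 0},{"dx": 0,"dy": 0,"dz": 0,"rx": 0,"ry": 0,"rz": 0},{"dx": 0,"dy": 0,"dz": 0,"rx": 0,"ry": 0,"rz": 0},{"dx": 0,"dy": 0,"dz": 0,"rx": 0,"ry": 0,"rz": 0},{"dx": 0,"dy": 0,"dz": 0,"rx": 0,"ry": 0,"rz": 0},{"dx": 0,"dy": 0,"dz": 0,"rx": 0,"ry": 0,"rz": 0},{"dx": 0,"dy": 0,"dz": 0,"rx": 0,"ry": 0,"rz": 0},{"dx": 0,"dy": 0,"dz": 0,"rx": 0,"ry": 0,"rz": 0},{"dx": 0,"dy": 0,"dz": 0,"rx": 0,"ry": 0,"rz": 0},{"dx": 0,"dy": 0,"dz": 0,"rx": 0,"ry": 0,"rz": 0}]'

```text
t: 44.75
tcp_pos: [0.5735, -0.2603, 0.1079]
tool_rot: [0.993, -0.001, 0.119, 0.001]
force: [-3.1, 7.7, 20.7]
finger_gap: 0.104
gripper_force: 100.0
```

Run:
```python
from h import *
for i in range(3):
    b,k=snap('scene');s=sensors.sense();print(s['t'],s['tcp_pos'],s['force'],s['ft_torque'],s['gripper_force'])
b=b.astype(float).sum(2)
for c in(280,284,288):print(c,b[262:274,c].astype(int))
```

```text
44.8 [ 0.57346755 -0.26030465  0.10787238] [-2.79917971  7.14139819 19.16639381] [ 1.4289556  -0.72502157 -0.40098394] 100.03336608409882
44.85 [ 0.57347043 -0.26027869  0.10785404] [-3.30618859  8.45512093 19.8478639 ] [ 1.45743675 -0.73973684 -0.39935508] 100.03402188420296
44.9 [ 0.57344415 -0.26028274  0.10784819] [-3.39375958  8.47241433 20.27174204] [ 1.38560936 -0.70089797 -0.41450997] 100.03389537334442
280 [504 530 500 505 501 508 530 322 203 198 203 233]
284 [525 517 507 502 472 429 290 208 192 200 212 191]
288 [527 524 514 493 381 267 218 225 219 214 205 203]
```

Steady at about 20 N on the lever, roughly 65 N on the work. The ram is at its stop and the lever is held, so I'm handing in.

```bash
python3 -c "
from h import *
print(order.sign_off())"
```

```text
the job is handed in; nothing more can be done
None
```

The link is flat on the press plate, with the bush about 1 mm from the ram's axis and pressed flush to within about 1 mm. I handed the job in while holding the lever at its stop with about 20 N (target about 15 N, allowed 9 to 29 N); the sign-off gave no verdict.

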